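Clamp the intake spacers and pump up the leak test

ROBOT

A 7-joint arm with a two-finger parallel gripper is mounted at the origin on the work surface. World frame = base frame: x ahead of the robot, y to its left, z up, the work surface at z = 0. Lengths are in m, angles in rad, forces in N, time in s.
With the tool pointing down it reaches from about 0.425 to 0.95 m from the base axis. Payload 4.7 kg.
Tool frame: the origin (TCP) lies on the mounting face of the last link; the fingertips stand 182 mm ahead of it and the grasp point (between the pads) lies 164 mm ahead of it; z points along the fingers, y is the line along which they close (so a half turn about z gives the same grasp; the last joint's range is limited). The gripper opens to 87 mm and grips with 3 to 60 N. Pads are 19 mm wide; open, the fingers measure 117 mm over their backs; the gripper's body (75 mm by 190 mm) begins 51 mm behind the grasp point.
Start: joints at [1.196, 0.469, -0.049, 1.532, 0.024, 1.141, -0.082], TCP at [0.229, -0.635, 0.405] pointing down, gripper open.
Joint ranges: [-2.59, 2.59], [-0.33, 1.99], [-1.39, 1.29], [0.1, 2.45], [-1.04, 4.18], [0.21, 1.99], [-2.66, 2.66]. Speed limits (rad/s): [2.57, 2.57, 3.14, 3.14, 3.14, 3.14, 3.14].

INTERFACE

Orientations are given as a 3x3 rotation matrix whose columns are the frame's x, y, z axes.
In Python, from workcell import observe, read_camera, sign_off, look_for, outline_of, tip_of gives the robot as it stands. The module is installed in compiled form; this text tells all that it offers.
- The arm moves only by the tool jog_arm, never from a script. Its argument "increments" is a list of rows, each a list of 3 entries, a list of its own where there are three numbers: the shift along the tool's x, y, z in cm, then the turn, a rotation vector about the tool's x, y, z in degrees, then the finger opening in cm, from 0 to 8.7. In form: [[[dx, dy, dz], [wx, wy, wz], claw], ...]. A call has exactly 8 rows; each row is the pose to reach, as a shift and turn from the pose commanded when the call began, along the tool's axes at that moment; what a row does not reach only later rows make up. A row lasts 1/8 s, in which the tool goes at most 62.5 mm and 10.7 degrees, less where a joint would pass 70% of its speed; a pose out of reach is approached as far as the arm can. A call with a gripper value outside its range is refused whole. The fingers move at their own pace and stop on an object; "grip_force" is the grip in N (left out, the last holds). Time passes only in rows, so rows that repeat a pose let the fingers close, or fill a call up. It gives the time, the measured TCP pose, the force, the opening and the grip force at its end, in the units of the state.
- observe(): the state, without advancing time (a new reading comes with each control period).
- read_camera(name): name is "side" or "top"; returns a dict with "image" (400x640x3 uint8, red, green, blue), "depth" (400x640 float32, m along the optical axis (not along the pixel's ray), 0 where there is no reading), "fovy" (degrees; the focal length in pixels is half the picture's height over the tangent of half this angle, whatever the lens; pixels are square), "cx", "cy" (the principal point, pixels), "k1" (the pictures are not rectified: a ray, as slopes to the right and down, at radius r is drawn at 1 + k1 r^2 times it, then the intrinsics apply), "position" and "orientation" of the camera in the world. Camera axes: x right, y down, z forward; pixel columns grow to the right and rows downward; lengths in m; the calibration is good to about 2 mm. A picture is of the moment at which its call begins.
- sign_off(): hands the job in; it is judged then, once.
Trained networks look in the newest picture that a camera, given by its name, has taken for a name from the list of things; names that differ only in an ending like _2 or _b are one class to them, and where a whole thing is asked for, a point or a joint stands for the part that bears it (a point fixed in the world has none). Each returns a list of dicts, best first, with "conf" (0 to 1); they miss things now and then, are a little off and sometimes report something else, mostly with a low value. They report only what shows in the picture. A call takes as long as a camera call.
- look_for(thing, camera): "box" ([left, top, width, height] in pixels, round what is visible of it).
- outline_of(thing, camera): "pixels" (400x640 bool, what is visible of it) and "box" ([left, top, width, height] in pixels, round what is visible of it).
- tip_of(thing, camera): "location" ([column, row] in pixels: a listed point, or the origin of a listed thing).
The state is a dict: "t": time; "joints": joint angles; "dq": joint speeds; "joint_efforts": joint torques, N m; "tcp_pos": TCP position; "tcp_rot": TCP orientation; "ft_force": force on the tool from outside, world axes, zero at the start; "ft_torque": the same for the moment, N m; "finger_gap": opening from 0.0 (shut) to 1.0 (fully open); "grasp_force": force on a finger pad.
Only numpy, scipy, OpenCV 4.12 (cv2) and the standard library are available. Lean on these libraries where they do the work, as an engineer would, in place of code of your own. Each camera call takes 0.05 s, during which the arm holds its last target. There are 200 camera calls.

TASK

Set up the leak test of the aluminium intake spacers on the rubber mat: stand all of them upright one behind another on the bed of the blue quick-release vise, bores in line, slide the jaw up to them with its release lever, let the lever go and screw the jaw up tight so that its rubber seal is well squashed. Close the vent valve by turning its black ball knob clockwise as far as it goes. Only then give the pump lever at least three full strokes, right down and right up, and leave it all clamped and shut with the other things on the bench where they are.

Things in the scene. Friction and masses are not known exactly. Their poses are not given: they have to be found in the camera images.
- spacer0_c (a point): an aluminium intake spacer block (2 or 3 of four are present), 120 g, standing upright on the mat: 30 mm thick (own x), 50 mm wide (own y), 36 mm tall (own z), with a 21 mm bore through its thickness. The point is its centre, 18 mm up. Grip it across the 50 mm width
- spacer1_c (a point): an aluminium intake spacer block (2 or 3 of four are present), 120 g, standing upright on the mat: 30 mm thick (own x), 50 mm wide (own y), 36 mm tall (own z), with a 21 mm bore through its thickness. The point is its centre, 18 mm up. Grip it across the 50 mm width
- spacer2_c (a point): an aluminium intake spacer block (2 or 3 of four are present), 120 g, standing upright on the mat: 30 mm thick (own x), 50 mm wide (own y), 36 mm tall (own z), with a 21 mm bore through its thickness. The point is its centre, 18 mm up. Grip it across the 50 mm width
- spacer3_c (a point): an aluminium intake spacer block (2 or 3 of four are present), 120 g, standing upright on the mat: 30 mm thick (own x), 50 mm wide (own y), 36 mm tall (own z), with a 21 mm bore through its thickness. The point is its centre, 18 mm up. Grip it across the 50 mm width
- vise_bed (a point): blue bench vise. Point: middle of the flat bed (100 mm above the bench) at the foot of the fixed jaw's rubber face. Own x runs along the slide from the handle end into the fixed jaw, z up. The bed is a channel 56 mm wide with 5 mm high, 4 mm wide side lips. Spacers stand in it at own x below 0, thickness along x, centred on y = 0, centres at z = +18 mm. Both jaws are 100 mm wide and reach 50 mm up
- vise_face (a point): centre of the moving jaw's rubber sealing face, 25 mm above the bed; its x in vise_bed's frame is minus the opening (about 140 mm at the start). Behind it (towards -x of vise_bed): 12 mm rubber, 30 mm jaw casting with its top 49 mm above the bed, a 36 mm wide finger gap whose floor is 15 mm above the bed, then the release grip
- release_grip (a point): middle of the release grip: an upright fixed rib (jaw side) and steel release lever (handle side), 40 mm across, tops 18 mm above and floor 22 mm below this point, outer faces 38 to 41 mm apart along vise_bed's x. Pinch them together (9 to 13 N): the lever comes in 12 mm and the jaw slides along x with 3 to 5 N. Let go, it springs back and the half-nut locks at once, anywhere
- vise_trigger (a joint): angle of the release lever: about -0.05 let go (half-nut locked), 0.21 fully squeezed; the jaw is free from about 0.05
- vise_hub (a point): centre of the handle on the screw's outer end, 85 mm above the bench, 60 mm outside the release lever: four 12 mm steel spokes at 90 degrees, in the plane across vise_bed's x, with 18 mm balls centred 66 mm from here. Grip the upper spoke near its end with a finger on either side along vise_bed's x and swing it a quarter turn at a time; it pivots between the fingers
- vise_screw (a joint): handle angle, rad; spokes point straight up at 0 and every quarter turn; starts within 0.75 of 0, range -10 to 12. It grows, and the jaw closes by 10 mm a turn, clockwise as seen from the handle end: the upper spoke moves towards -y of vise_bed. Takes 0.15 to 0.3 N m (hold a spoke firmly) and stays where left
- vise_seal (a joint): how far the moving jaw's rubber seal is squashed, m: 0 free, 0.007 at most, 15 N per mm. Tight means squashed by more than 3.5 mm, which takes the screw: about half a turn after it touches the work
- vent_center (a point): centre of the vent valve's smooth black ball knob, 44 mm in diameter, 128 mm above the bench on a brass valve block (top 78 mm), upright axis. Flat fingers hold it only across its widest part, level with this point; higher or lower they slip off
- vent_knob (a joint): angle of the ball knob, rad: 0 vent fully open, 2.2 fully closed (stop). It grows when turned clockwise as seen from above, takes 0.12 N m and starts at 0 to 0.5. Fully closed means above 2.0
- pump_handle (a point): on the axis of the pump lever's black grip (28 mm thick, 70 mm long), 175 mm from the pivot; the grip ends 39 mm further out. It moves with the lever; at rest it is about 248 mm above the bench. Push it down from above: about 8 N at the top, 15 N at the bottom
- pump_pivot (a point): pivot of the pump lever, 160 mm above the bench. Own x of this frame points from the grip to the pivot (horizontally), y is the pivot's axis, z up. At rest the lever rises at 30 degrees from the pivot towards -x; it swings in the x-z plane
- pump_lever (a joint): angle of the pump lever, rad: 0 up (rest), 0.87 right down (20 degrees below level). A spring brings it back up by itself when let go. A full stroke goes down past 0.78 and back up to under 0.08
- wrench_c (a point): a wrench lying on the bench, 170 mm long: not to be disturbed
- screwdriver_c (a point): a screwdriver lying on the bench, 190 mm long: not to be disturbed
- oil_bottle_c (a point): white plastic oil bottle, 52 mm in diameter, 130 mm tall: not to be disturbed
- plug_jar_c (a point): glass jar with a steel lid, 60 mm in diameter, 70 mm tall: not to be disturbed
- filter_carton_c (a point): small cardboard carton, 75 x 100 x 60 mm: not to be disturbed
- belt_pulley_c (a point): dark steel belt pulley lying flat, 68 mm in diameter, 18 mm thick: not to be disturbed

How it is judged:
On the way, in this order (a step that is already met when the one before it is completed fails the run):
1. all spacers stand in line in the vise, the jaw is screwed tight on them and the vent valve is fully closed (x of spacer0_c in the frame of vise_bed between -0.135 and -0.008 m and y of spacer0_c in the frame of vise_bed between -0.012 and 0.012 m and z of spacer0_c in the frame of vise_bed between 0.013 and 0.023 m and angle between each of spacer0_c, spacer1_c, spacer2_c, spacer3_c's own z axis and vertical below 0.12 rad and angle between the x axis of each of spacer0_c, spacer1_c, spacer2_c, spacer3_c and the x axis of vise_bed, either way round below 0.12 rad and x of spacer1_c in the frame of vise_bed between -0.135 and -0.008 m and y of spacer1_c in the frame of vise_bed between -0.012 and 0.012 m and z of spacer1_c in the frame of vise_bed between 0.013 and 0.023 m and x of spacer2_c in the frame of vise_bed between -0.135 and -0.008 m and y of spacer2_c in the frame of vise_bed between -0.012 and 0.012 m and z of spacer2_c in the frame of vise_bed between 0.013 and 0.023 m and x of spacer3_c in the frame of vise_bed between -0.135 and -0.008 m and y of spacer3_c in the frame of vise_bed between -0.012 and 0.012 m and z of spacer3_c in the frame of vise_bed between 0.013 and 0.023 m and value of joint vise_seal above 0.0035 m and value of joint vent_knob above 2 rad), for 0.3 s.
2. the first pump stroke goes right down (value of joint pump_lever above 0.78 rad), for 0.02 s.
3. the lever is right up again after the first stroke (value of joint pump_lever below 0.08 rad), for 0.05 s.
4. the second pump stroke goes right down (value of joint pump_lever above 0.78 rad), for 0.02 s.
5. the lever is right up again after the second stroke (value of joint pump_lever below 0.08 rad), for 0.05 s.
6. the third pump stroke goes right down (value of joint pump_lever above 0.78 rad), for 0.02 s.
7. the lever is right up again after the third stroke (value of joint pump_lever below 0.08 rad), for 0.05 s.
At the end, for the whole second after the job is handed in: Every present spacer upright on the vise bed, square and within 12 mm of its centre line, between the jaws; seal squashed over 3.5 mm; ball knob above 2.0 rad; pump lever up (under 0.06 rad); release lever let go; bystanders within 40 mm of their places (all of step 1 and value of joint pump_lever below 0.06 rad and value of joint vise_trigger below 0.04 rad); the robot touches nothing.
It fails at once if a tool, bottle, jar, carton or pulley that lies about is pushed more than 40 mm out of its place (distance of any of wrench_c, screwdriver_c, oil_bottle_c, plug_jar_c, filter_carton_c, belt_pulley_c from where it was at the start of the episode above 0.04 m).
Of spacer0, spacer1, spacer2, spacer3 only 2 to 3 are there at a start; the rules pass over those that are not, and their reading is None.
At some moment in a run one of spacer0, spacer1, spacer2, spacer3 may be knocked a few centimetres aside while the robot is not near it.
It also fails if it takes over 210 s, if anything falls off the work surface, if the arm or the gripper's body presses on something with over 40 N, if the wrist force passes 120 N, or if a joint passes its speed limit or range.

## Working session

There is one attempt and no reset: what is moved stays moved. The work goes in short steps, Python scripts to look and compute and a tool call to move; the robot and the scene stay as the last step left them, time stands still between calls to the robot, and variables do not carry over. Pictures are saved under pics/ and viewed, at most 14 in all, crops included, and the job is handed in when it is done.

Besides the shell and the picture viewer there is one more tool, called as name([rows], argument=value, ...), one row to a line, values as JSON. jog_arm: Moves the arm, as the interface text tells. Its arguments: {"type":"object","properties":{"increments":{"type":"array","items":{"type":"array"}},"grip_force":{"type":"number"}},"required":["increments"]}

```bash
mkdir -p pics
cat > h.py <<'E'
import numpy as np, cv2
from workcell import *
def cam(n): return read_camera(n)
def ray(c,uv):
    f=200/np.tan(np.radians(c['fovy'])/2)
    d=np.array([(uv[0]-c['cx'])/f,(uv[1]-c['cy'])/f]); s=d.copy()
    for _ in range(20): s=d/(1+c['k1']*(s@s))
    return np.array([s[0],s[1],1.])
def pt(c,uv,depth): return np.array(c['position'])+np.array(c['orientation'])@(ray(c,uv)*depth)
def atz(c,uv,z):
    r=np.array(c['orientation'])@ray(c,uv);p=np.array(c['position']);return p+r*(z-p[2])/r[2]
def cloud(c):
    f=200/np.tan(np.radians(c['fovy'])/2)
    v,u=np.mgrid[0:400,0:640]
    d=np.stack([(u-c['cx'])/f,(v-c['cy'])/f],-1);s=d.copy()
    for _ in range(20): s=d/(1+c['k1']*(s**2).sum(-1,keepdims=True))
    P=np.concatenate([s,np.ones((400,640,1))],-1)*c['depth'][...,None]
    return P@np.array(c['orientation']).T+np.array(c['position'])
def save(c,n): cv2.imwrite('pics/'+n,c['image'][...,::-1])
E
python3 - <<'E'
from h import *
for n in('top','side'):
    c=cam(n);save(c,n+'0.png');P=cloud(c)
    print(n,c['position'],np.array(c['orientation'])[:,2],c['fovy'])
    for t in 'spacer0_c vise_bed vise_face release_grip vise_hub vent_center pump_handle pump_pivot wrench_c screwdriver_c oil_bottle_c plug_jar_c filter_carton_c belt_pulley_c'.split():
        for r in tip_of(t,n)[:4]:
            l=r['location'];j,i=int(round(l[0])),int(round(l[1]))
            print(t,round(r['conf'],2),np.round(l,1),P[i,j].round(3) if 0<=i<400 and 0<=j<640 else '')
s=observe();print(s['t'],s['tcp_pos'],s['tcp_rot'],s['ft_force'])
E
```

```text
top [ 0.31056988 -0.05225214  1.31831807] [ 0.20880281  0.01883814 -0.97777631] 55.05413709899052
vise_bed 0.64 [354.  204.4] [ 0.554 -0.142  0.145]
vise_face 0.68 [305.  196.6] [0.56  0.012 0.148]
release_grip 0.63 [280.1 188.7] [0.577 0.093 0.149]
vise_hub 0.62 [260.4 192. ] [0.573 0.164 0.094]
vent_center 0.6 [415.1 196.8] [ 0.595 -0.33   0.146]
pump_handle 0.62 [444.9 228.3] [ 0.488 -0.389  0.263]
pump_pivot 0.61 [466.9 201.7] [ 0.589 -0.481  0.175]
pump_pivot 0.36 [206.6 186.3] [0.586 0.357 0.04 ]
wrench_c 0.85 [288.8 248.8] [0.404 0.055 0.006]
wrench_c 0.62 [254.6 152. ] [0.714 0.203 0.072]
screwdriver_c 0.72 [360.5 261.8] [ 0.385 -0.188  0.02 ]
screwdriver_c 0.67 [206.7 187.7] [0.58  0.356 0.038]
screwdriver_c 0.52 [304.9 197.4] [0.56  0.012 0.148]
oil_bottle_c 0.82 [298.3 149.9] [0.729 0.057 0.093]
oil_bottle_c 0.35 [209.1 263.8] [ 0.327  0.319 -0.002]
plug_jar_c 0.62 [258.5 152.4] [0.716 0.193 0.07 ]
filter_carton_c 0.59 [345.6 150.2] [ 0.758 -0.105  0.059]
belt_pulley_c 0.52 [210.7 263.4] [ 0.331  0.312 -0.001]
side [ 0.012317   -1.12577781  1.14192199] [ 0.32594205  0.6969
[... 447 characters left out ...]
mp_pivot 0.73 [409.8 274.8] [ 0.608 -0.486  0.172]
wrench_c 0.6 [310.7 165.5] [0.58  0.086 0.157]
oil_bottle_c 0.62 [354.9 185.9] [0.73  0.025 0.063]
oil_bottle_c 0.46 [358.5 245.1] [ 0.486 -0.406  0.263]
plug_jar_c 0.81 [329.  168.8] [0.701 0.18  0.043]
plug_jar_c 0.7 [302.9 169.8] [0.563 0.117 0.124]
plug_jar_c 0.34 [379.5 214.1] [ 0.739 -0.137  0.055]
filter_carton_c 0.88 [380.1 211.2] [ 0.746 -0.126  0.058]
belt_pulley_c 0.5 [310.7 168.3] [0.577 0.081 0.153]
1.5 [ 0.22883147 -0.63503382  0.40476791] [[ 9.40795383e-01  3.38974983e-01  9.07658130e-05]
 [ 3.38974989e-01 -9.40795384e-01 -5.29086124e-05]
 [ 6.74573619e-05  8.05435186e-05 -9.99999994e-01]] [-0.90952955 -0.2591277  -0.13340287]
```

View pics/top0.png

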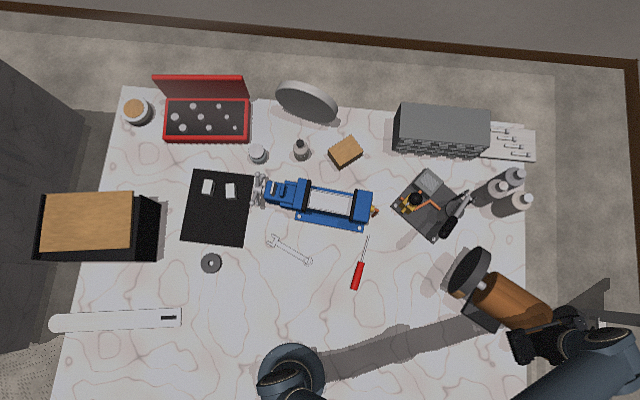

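View pics/side0.png

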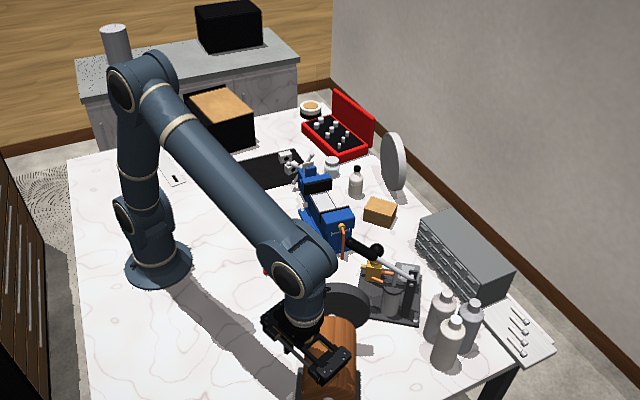

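Top: two light spacers on the black mat at px (207,187) and (230,190). The vise runs from the handle at (262,190) to the fixed jaw at (365,207). The vent knob is near (413,198) and the pump grip near (447,228). The side view is partly blocked by the arm. Next I'll zoom in and measure.

Run:
```python
from h import *
c=cam('top');im=c['image'];P=cloud(c)
cv2.imwrite('pics/z1.png',cv2.resize(im[160:250,180:380],None,fx=4,fy=4,interpolation=cv2.INTER_CUBIC)[...,::-1])
cv2.imwrite('pics/z2.png',cv2.resize(im[155:255,380:500],None,fx=5,fy=5,interpolation=cv2.INTER_CUBIC)[...,::-1])
# spacers: height mask on mat
m=((P[...,2]>.03)&(P[...,2]<.045)&(P[...,1]>.2)&(P[...,1]<.45)&(P[...,0]>.45)&(P[...,0]<.7)).astype(np.uint8)
n,l,st,ce=cv2.connectedComponentsWithStats(m)
for k in range(1,n):
    if st[k,4]<20: continue
    q=P[l==k];r=cv2.minAreaRect(q[:,:2].astype(np.float32));print(st[k,4],q.mean(0).round(4),r)
# vise blue
hsv=cv2.cvtColor(im,cv2.COLOR_RGB2HSV)
b=(hsv[...,0]>100)&(hsv[...,0]<125)&(hsv[...,1]>120)
b[:, :240]=0;b[:,390:]=0
for lo,hi in((0.142,.155),(0.095,.105),(0.,.03)):
    s=b&(P[...,2]>lo)&(P[...,2]<hi);q=P[s][:,:2].astype(np.float32)
    print(lo,len(q),cv2.minAreaRect(q) if len(q) else '')
for t in ['spacer0_c','vise_bed','vent_center','pump_handle']:
    for r in look_for(t,'top')[:3]: print(t,r['conf'],r['box'])
```

```text
139 [0.5832 0.3564 0.0381] ((0.5840466618537903, 0.35704317688941956), (0.031817298382520676, 0.05051892623305321), 85.7193603515625)
134 [0.5778 0.2764 0.0381] ((0.5786563754081726, 0.2773949205875397), (0.051963888108730316, 0.03057003580033779), 12.176273345947266)
0.142 782 ((0.3195827007293701, -0.010907739400863647), (0.3138885796070099, 0.5906057953834534), 84.22467041015625)
0.095 35 ((0.5492801666259766, -0.02405470609664917), (0.3241856098175049, 0.08603440970182419), 76.43096923828125)
0.0 699 ((0.5603259801864624, -0.07547437399625778), (0.23836836218833923, 0.12784308195114136), 84.7571792602539)
spacer0_c 0.21 [226.3, 183.7, 9.7, 19.1]
vise_bed 0.83 [250.5, 170.8, 127.1, 63.3]
vent_center 0.93 [391.1, 166.3, 88.0, 74.9]
pump_handle 0.67 [437.7, 196.1, 34.2, 43.3]
```

View pics/z1.png

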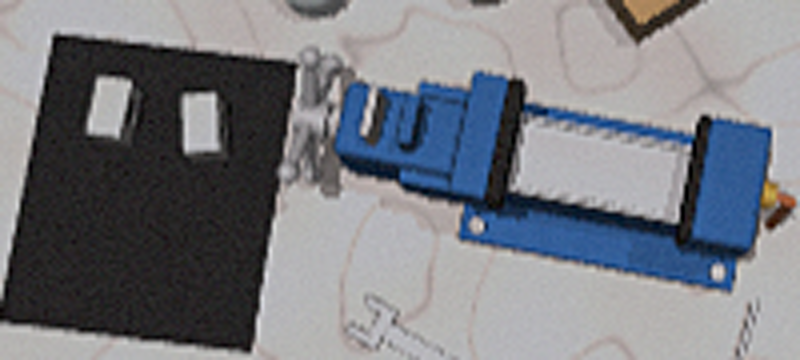

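View pics/z2.png

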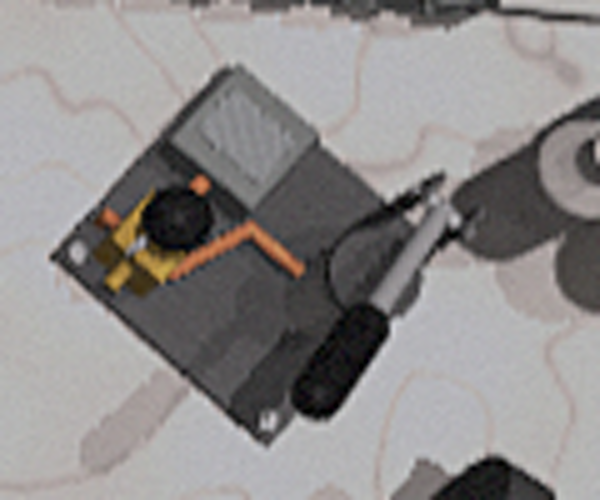

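Zoomed views: spacers at z1 (110,105) and (203,122). The handle spokes are at about (312,115), the lever slot at (372,115), the moving jaw with its black rubber at (500,140), and the fixed rubber at (693,180). In z2 the ball knob is at (178,215) and the pump grip at (342,360), with the lever running to a pivot near (440,210). Next I'll fit the geometry from depth.

```bash
cat > fit.py <<'E'
from h import *
from scipy.optimize import least_squares
c=cam('top');im=c['image'];P=cloud(c);X,Y,Z=P[...,0],P[...,1],P[...,2]
def comps(m,mn=20):
    n,l,st,ce=cv2.connectedComponentsWithStats(m.astype(np.uint8))
    for k in range(1,n):
        if st[k,4]>=mn:
            q=P[l==k];r=cv2.minAreaRect(q[:,:2].astype(np.float32));yield q,r
print('spacers')
for q,r in comps((Z>.033)&(Z<.045)&(Y>.2)&(Y<.45)&(X>.45)&(X<.7)): print(len(q),q.mean(0).round(4),np.round(r[0],4),np.round(r[1],4),round(r[2],1))
print('vise')
for q,r in comps((Z>.142)&(Z<.158)&(Y>-.22)&(Y<.2)&(X>.45)&(X<.7)): print(len(q),q.mean(0).round(4),np.round(r[0],4),np.round(r[1],4),round(r[2],1))
m=(Z>.118)&(Y>-.4)&(Y<-.27)&(X>.54)&(X<.65)&(im.max(-1)<70)
q=P[m]
s=least_squares(lambda p:np.linalg.norm(q-p,axis=1)-.022,q.mean(0)-[0,0,.01],loss='soft_l1',f_scale=.002)
print('ball',len(q),s.x.round(4),np.abs(s.fun).mean())
m=(Z>.2)&(Y>-.47)&(Y<-.33)&(X>.42)&(X<.56)&(im.max(-1)<80)
q=P[m];u,sv,vt=np.linalg.svd(q-q.mean(0),full_matrices=False);print('grip',len(q),q.mean(0).round(4),vt[0].round(3),np.ptp((q-q.mean(0))@vt[0]))
m=(Z>.15)&(Z<.235)&(Y>-.53)&(Y<-.40)&(X>.48)&(X<.66)
q=P[m];print('rod',len(q))
if len(q)>5:
    u,sv,vt=np.linalg.svd(q-q.mean(0),full_matrices=False);print(q.mean(0).round(4),vt[0].round(3))
E
cat >> fit.py <<'E'
if __name__=='__main__':
    # profile along vise axis
    a=np.radians(ANG) if 'ANG' in globals() else 0
E
python3 fit.py
```

```text
spacers
131 [0.5833 0.3568 0.0386] [0.5836 0.3566] [0.0321 0.05  ] 86.1
128 [0.5781 0.2763 0.0386] [0.578  0.2765] [0.0508 0.0305] 12.1
vise
22 [0.6173 0.1713 0.146 ] [0.6173 0.1718] [0.0169 0.0129] 10.5
397 [0.5682 0.0253 0.1468] [0.5685 0.0253] [0.0418 0.1   ] 84.8
42 [0.5769 0.1177 0.1512] [0.5774 0.118 ] [0.0088 0.0388] 84.8
51 [0.5736 0.0865 0.1514] [0.5743 0.0869] [0.0116 0.0385] 85.7
541 [ 0.5507 -0.1639  0.1462] [ 0.5514 -0.1642] [0.0577 0.0995] 84.6
ball 148 [ 0.5943 -0.3347  0.1259] 0.0012208618287360175
grip 243 [ 0.4933 -0.3989  0.254 ] [-0.714  0.526  0.462] 0.10666302239171133
rod 221
[ 0.5765 -0.4635  0.1884] [-0.683  0.533  0.499]
```

```bash
cat >> h.py <<'E'
BED=np.array([.5540,-.1355,.100]);U=np.array([-.0905,-.9959,0]);V=np.array([.9959,-.0905,0]);W=np.array([0,0,1.])
def vise(x,y,z): return BED+x*U+y*V+z*W
def rot(th):
    t=np.radians(th);y=np.array([np.cos(t),np.sin(t),0]);z=np.array([0,0,-1.]);return np.stack([np.cross(y,z),y,z],1)
def plan(targets,start=None):
    """targets: list of (grasp point xyz, yaw of tool y in deg); each step relative to previous; prints cm, deg"""
    s=observe()
    p,R=(np.array(s['tcp_pos']),np.array(s['tcp_rot'])) if start is None else (np.array(start[0])+[0,0,.164],rot(start[1]))
    for g,th in targets:
        q=np.array(g)+[0,0,.164];R2=rot(th)
        w=cv2.Rodrigues(R.T@R2)[0].ravel()
        print('shift',(R.T@(q-p)*100).round(2),'turn',np.degrees(w).round(1));p,R=q,R2
def st():
    s=observe();R=np.array(s['tcp_rot']);print('t',round(s['t'],2),'grasp',(np.array(s['tcp_pos'])+R[:,2]*.164).round(4),'yaw',np.degrees(np.arctan2(R[1,1],R[0,1])).round(2),'tilt',R[:2,2].round(3),'F',np.round(s['ft_force'],1),'gap',round(s['finger_gap'],3),'gf',s['grasp_force'])
E
python3 - <<'E'
from h import *
B=[.578,.2765];A=[.5836,.3566]
s=observe();g=s['tcp_pos']-np.array([0,0,.164])
plan([((*g[:2],.33),-70.2),((*B,.18),12.1),((*B,.030),12.1),((*B,.20),12.1),
 (vise(-.0175,0,.20),-5.2),(vise(-.0175,0,.0285),-5.2),(vise(-.0175,0,.14),-5.2),((*A,.18),-3.9)])
E
```

```text
shift [ 0.    0.   -8.92] turn [ 0. -0.  0.]
shift [ 63.73 -73.94  15.  ] turn [  0.    0.  -82.3]
shift [ 0.  0. 15.] turn [0. 0. 0.]
shift [  0.   0. -17.] turn [0. 0. 0.]
shift [-38.11 -10.46 -10.  ] turn [ 0.   0.  17.3]
shift [ 0.    0.   17.15] turn [0. 0. 0.]
shift [  0.     0.   -11.15] turn [0. 0. 0.]
shift [47.53 -1.51  6.  ] turn [ 0.   0.  -1.3]
```

jog_arm([
  [[0, 0, -6], [0, 0, 0], 8.7],
  [[3, -3, -9], [0, 0, -5], 8.7],
  [[7, -8, -9], [0, 0, -12], 8.7],
  [[11, -13, -9], [0, 0, -20], 8.7],
  [[15, -17, -9], [0, 0, -28], 8.7],
  [[19, -22, -9], [0, 0, -36], 8.7],
  [[23, -27, -9], [0, 0, -40], 8.7],
  [[27, -31, -9], [0, 0, -44], 8.7],
], grip_force=25)

```text
t: 2.8
tcp_pos: [0.3779, -0.2496, 0.4952]
tcp_rot: [[0.439, 0.898, 0.001], [0.898, -0.439, -0.001], [-0.001, 0.001, -1.0]]
ft_force: [0.9, -0.5, -0.4]
finger_gap: 1.004
grasp_force: 0.0
```

Run:
```python
from h import *
st();B=[.578,.2765]
plan([((*B,.18),12.1)])
```

```text
t 2.8 grasp [ 0.378  -0.2498  0.3312] yaw -26.06 tilt [ 0.001 -0.001] F [ 0.9 -0.5 -0.4] gap 1.004 gf 0.0
shift [56.06 -5.16 15.07] turn [  0.    0.1 -38.2]
```

jog_arm([
  [[6, -0.5, 0], [0, 0, -5], 8.7],
  [[12, -1, 0], [0, 0, -10], 8.7],
  [[18, -1.6, 0], [0, 0, -15], 8.7],
  [[24, -2.2, 0], [0, 0, -20], 8.7],
  [[30, -2.8, 0], [0, 0, -25], 8.7],
  [[36, -3.3, 2], [0, 0, -30], 8.7],
  [[42, -3.8, 4], [0, 0, -35], 8.7],
  [[48, -4.4, 6], [0, 0, -38.2], 8.7],
])

```text
t: 3.8
tcp_pos: [0.55, 0.197, 0.4352]
tcp_rot: [[-0.209, 0.978, 0.001], [0.978, 0.209, -0.0], [-0.0, 0.001, -1.0]]
ft_force: [1.2, -0.1, 0.2]
finger_gap: 0.998
grasp_force: 0.0
```

Run:
```python
import fit
from h import *
st();B=[.578,.2765]
plan([((*B,.18),12.1)])
```

```text
spacers
52 [0.5706 0.3621 0.0384] [0.5755 0.3589] [0.0284 0.034 ] 88.8
vise
20 [0.6184 0.1717 0.1458] [0.6191 0.172 ] [0.0141 0.0127] 10.7
410 [0.5681 0.0254 0.1467] [0.5689 0.0256] [0.0421 0.1   ] 85.2
42 [0.5772 0.1174 0.1519] [0.5765 0.1178] [0.0096 0.0394] 89.1
53 [0.5729 0.0867 0.1521] [0.5741 0.0872] [0.0121 0.0386] 83.4
540 [ 0.5509 -0.164   0.1462] [ 0.5514 -0.164 ] [0.0578 0.0994] 85.0
ball 149 [ 0.5941 -0.3341  0.126 ] 0.0012584450497272524
grip 242 [ 0.4934 -0.399   0.2537] [-0.719  0.526  0.455] 0.09956072934959319
rod 215
[ 0.5775 -0.4642  0.1876] [-0.681  0.536  0.498]
t 3.85 grasp [0.549  0.206  0.2683] yaw 12.7 tilt [-0.003  0.008] F [1.7 5.7 0.2] gap 0.999 gf 0.0
shift [6.31 4.37 8.88] turn [-0.1 -0.5  0.6]
```

jog_arm([
  [[4, 2, 4], [0, 0, 0], 8.7],
  [[6.3, 4, 8], [0, 0, 0], 8.7],
  [[6.3, 4, 8], [0, 0, 0], 8.7],
  [[6.3, 4, 8], [0, 0, 0], 8.7],
  [[6.3, 4, 8], [0, 0, 0], 8.7],
  [[6.3, 4, 8], [0, 0, 0], 8.7],
  [[6.3, 4, 8], [0, 0, 0], 8.7],
  [[6.3, 4, 8], [0, 0, 0], 8.7],
])

```text
t: 4.85
tcp_pos: [0.5752, 0.2654, 0.356]
tcp_rot: [[-0.208, 0.978, 0.001], [0.978, 0.208, -0.0], [-0.0, 0.001, -1.0]]
ft_force: [1.0, 0.0, -0.5]
finger_gap: 0.999
grasp_force: 0.0
```

Run:
```python
from h import *
st();B=[.578,.2765]
plan([((*B,.030),12.1)])
```

```text
t 4.85 grasp [0.5753 0.2654 0.192 ] yaw 11.99 tilt [ 0.001 -0.   ] F [ 1.   0.  -0.5] gap 0.999 gf 0.0
shift [ 1.03  0.5  16.2 ] turn [ 0.   0.  -0.1]
```

jog_arm([
  [[1, 0.5, 5], [0, 0, 0], 8.7],
  [[1, 0.5, 10], [0, 0, 0], 8.7],
  [[1, 0.5, 14], [0, 0, 0], 8.7],
  [[1, 0.5, 16.2], [0, 0, 0], 8.7],
  [[1, 0.5, 16.2], [0, 0, 0], 8.7],
  [[1, 0.5, 16.2], [0, 0, 0], 4.5],
  [[1, 0.5, 16.2], [0, 0, 0], 4.5],
  [[1, 0.5, 16.2], [0, 0, 0], 4.5],
])

```text
t: 5.85
tcp_pos: [0.5783, 0.2766, 0.1949]
tcp_rot: [[-0.208, 0.978, 0.002], [0.978, 0.208, 0.001], [0.0, 0.002, -1.0]]
ft_force: [-0.5, -1.0, 0.1]
finger_gap: 0.745
grasp_force: 0.0
```

jog_arm([
  [[0, 0, 0], [0, 0, 0], 4.5],
  [[0, 0, 0], [0, 0, 0], 4.5],
  [[0, 0, 0], [0, 0, 0], 4.5],
  [[0, 0, -3], [0, 0, 0], 4.5],
  [[0, 0, -8], [0, 0, 0], 4.5],
  [[0, 0, -13], [0, 0, 0], 4.5],
  [[0, 0, -18], [0, 0, 0], 4.5],
  [[0, 0, -18], [0, 0, 0], 4.5],
])

```text
t: 6.85
tcp_pos: [0.5783, 0.2776, 0.378]
tcp_rot: [[-0.208, 0.978, 0.007], [0.978, 0.208, 0.004], [0.002, 0.007, -1.0]]
ft_force: [0.4, 0.4, -1.6]
finger_gap: 0.572
grasp_force: 25.0
```

Run:
```python
from h import *
st()
plan([(vise(-.018,0,.12),-5.2),(vise(-.018,0,.0285),-5.2)])
```

```text
t 6.85 grasp [0.5794 0.2782 0.214 ] yaw 12.01 tilt [0.007 0.004] F [ 0.4  0.4 -1.6] gap 0.572 gf 24.993847673758864
shift [-38.18 -10.43  -0.76] turn [ 0.4 -0.2 17.2]
shift [0.   0.   9.15] turn [0. 0. 0.]
```

jog_arm([
  [[-5.5, -1.5, -1], [0, 0, 3], 4.5],
  [[-11, -3, -1], [0, 0, 6], 4.5],
  [[-16.5, -4.5, -1], [0, 0, 9], 4.5],
  [[-22, -6, -1], [0, 0, 12], 4.5],
  [[-27.5, -7.5, -1], [0, 0, 15], 4.5],
  [[-33, -9, -0.8], [0, 0, 17.2], 4.5],
  [[-38.2, -10.4, -0.8], [0.4, -0.2, 17.2], 4.5],
  [[-38.2, -10.4, -0.8], [0.4, -0.2, 17.2], 4.5],
])

```text
t: 7.85
tcp_pos: [0.5545, -0.1249, 0.3793]
tcp_rot: [[0.1, 0.995, -0.011], [0.995, -0.1, -0.006], [-0.007, -0.011, -1.0]]
ft_force: [1.2, -0.2, -0.9]
finger_gap: 0.579
grasp_force: 25.0
```

jog_arm([
  [[0, 0, 0], [0, 0, 0], 4.5],
  [[0, 0, 0], [0, 0, 0], 4.5],
  [[0, 0, 0], [0, 0, 0], 4.5],
  [[0, 0, 0], [0, 0, 0], 4.5],
  [[0, 0, 0], [0, 0, 0], 4.5],
  [[0, 0, 0], [0, 0, 0], 4.5],
  [[0, 0, 0], [0, 0, 0], 4.5],
  [[0, 0, 0], [0, 0, 0], 4.5],
])

```text
t: 8.85
tcp_pos: [0.5558, -0.1189, 0.3817]
tcp_rot: [[0.091, 0.996, -0.007], [0.996, -0.091, -0.004], [-0.005, -0.006, -1.0]]
ft_force: [0.4, 0.2, -0.3]
finger_gap: 0.573
grasp_force: 25.0
```

Run:
```python
from h import *
st()
plan([(vise(-.018,0,.06),-5.2),(vise(-.018,0,.0285),-5.2)])
c=cam('top');cv2.imwrite('pics/z3.png',cv2.resize(c['image'][160:260,180:380],None,fx=4,fy=4)[...,::-1])
```

```text
t 8.85 grasp [ 0.5547 -0.1195  0.2177] yaw -5.2 tilt [-0.007 -0.004] F [ 0.4  0.2 -0.3] gap 0.573 gf 24.993897434324026
shift [0.16 0.01 5.77] turn [-0.4  0.3  0. ]
shift [0.   0.   3.15] turn [0. 0. 0.]
```

View pics/z3.png

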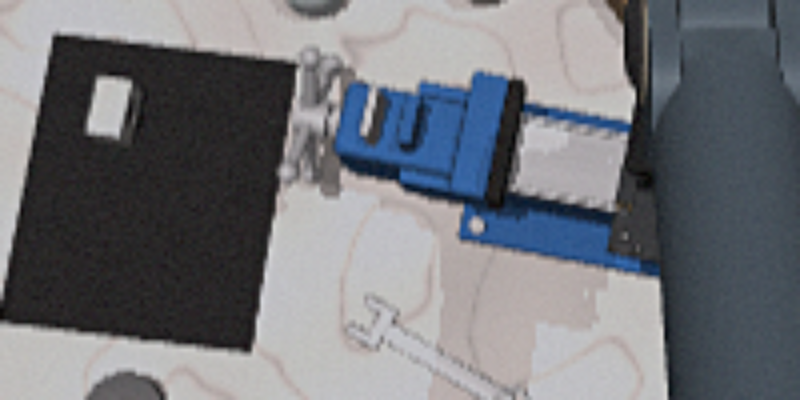

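jog_arm([
  [[0.25, 0, 3], [-0.4, 0.3, 0], 4.5],
  [[0.25, 0, 6], [-0.4, 0.3, 0], 4.5],
  [[0.25, 0, 7.5], [-0.4, 0.3, 0], 4.5],
  [[0.25, 0, 8.3], [-0.4, 0.3, 0], 4.5],
  [[0.25, 0, 8.6], [-0.4, 0.3, 0], 4.5],
  [[0.25, 0, 8.8], [-0.4, 0.3, 0], 4.5],
  [[0.25, 0, 8.8], [-0.4, 0.3, 0], 4.5],
  [[0.25, 0, 8.8], [-0.4, 0.3, 0], 4.5],
])

```text
t: 9.9
tcp_pos: [0.5555, -0.1167, 0.2941]
tcp_rot: [[0.09, 0.996, 0.002], [0.996, -0.09, 0.0], [0.001, 0.001, -1.0]]
ft_force: [0.8, 0.2, -0.7]
finger_gap: 0.571
grasp_force: 25.0
```

Run:
```python
from h import *
st()
```

```text
t 9.9 grasp [ 0.5558 -0.1166  0.1301] yaw -5.19 tilt [0.002 0.   ] F [ 0.8  0.2 -0.7] gap 0.571 gf 24.993961276486516
```

jog_arm([
  [[0, 0, 0.1], [0, 0, 0], 4.5],
  [[0, 0, 0.15], [0, 0, 0], 4.5],
  [[0, 0, 0.15], [0, 0, 0], 4.5],
  [[0, 0, 0.15], [0, 0, 0], 6.5],
  [[0, 0, 0.15], [0, 0, 0], 6.5],
  [[0, 0, 0.15], [0, 0, 0], 6.5],
  [[0, 0, -3], [0, 0, 0], 6.5],
  [[0, 0, -8], [0, 0, 0], 8.7],
])

```text
t: 10.9
tcp_pos: [0.5548, -0.1169, 0.3731]
tcp_rot: [[0.09, 0.996, -0.003], [0.996, -0.09, 0.002], [0.001, -0.003, -1.0]]
ft_force: [1.7, -0.0, 0.2]
finger_gap: 0.794
grasp_force: 0.0
```

jog_arm([
  [[5, 0, -3], [0, 0, 0], 8.7],
  [[10, 0, -3], [0, 0, 0], 8.7],
  [[16, -0.3, -3], [0, 0, 0], 8.7],
  [[22, -0.6, -3], [0, 0, 0], 8.7],
  [[28, -0.9, -3], [0, 0, -1.3], 8.7],
  [[34, -1.2, -3], [0, 0, -1.3], 8.7],
  [[40, -1.4, -2], [0, 0, -1.3], 8.7],
  [[45, -1.5, 0], [0, 0, -1.3], 8.7],
])

```text
t: 11.9
tcp_pos: [0.5809, 0.3355, 0.3746]
tcp_rot: [[0.067, 0.998, 0.003], [0.998, -0.067, 0.002], [0.003, 0.003, -1.0]]
ft_force: [0.9, 0.3, 0.1]
finger_gap: 0.999
grasp_force: 0.0
```

Run:
```python
from h import *
st()
plan([((.5836,.3566,.1),-3.9),((.5836,.3566,.030),-3.9)])
c=cam('top');P=cloud(c);Z=P[...,2];X,Y=P[...,0],P[...,1]
cv2.imwrite('pics/z4.png',cv2.resize(c['image'][160:260,180:380],None,fx=4,fy=4)[...,::-1])
m=(Z>.125)&(Z<.141)&(Y>-.16)&(Y<-.02)&(X>.5)&(X<.62);n,l,s,ce=cv2.connectedComponentsWithStats(m.astype(np.uint8))
for k in range(1,n):
    if s[k,4]>30:
        q=P[l==k];r=cv2.minAreaRect(q[:,:2].astype(np.float32));d=np.array([*r[0],0])-BED;print(s[k],r,d@U,d@V,q[:,2].mean())
```

```text
t 11.9 grasp [0.5813 0.3359 0.2106] yaw -3.83 tilt [0.003 0.002] F [0.9 0.3 0.1] gap 0.999 gf 0.0
shift [ 2.09  0.11 11.07] turn [ 0.1 -0.1  0.1]
shift [0. 0. 7.] turn [0. 0. 0.]
[340 196  12  17 156] ((0.5535386204719543, -0.11605814844369888), (0.029725056141614914, 0.05026726424694061), 85.05126190185547) -0.019320385117632156 -0.0022189754378259667 0.1340811306740954
```

View pics/z4.png

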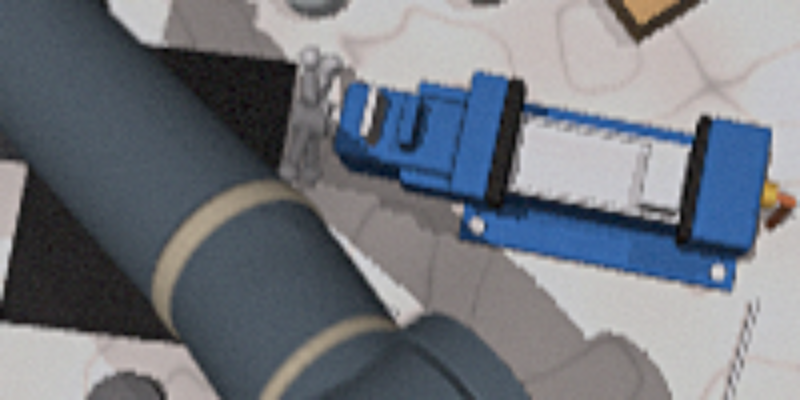

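The first spacer is seated in the channel at z4 (665,180), square and within 2 mm of centre. Next is the second one.

jog_arm([
  [[2.1, 0.1, 5], [0, 0, 0], 8.7],
  [[2.1, 0.1, 10], [0, 0, 0], 8.7],
  [[2.1, 0.1, 14], [0, 0, 0], 8.7],
  [[2.1, 0.1, 18], [0, 0, 0], 8.7],
  [[2.1, 0.1, 18], [0, 0, 0], 8.7],
  [[2.1, 0.1, 18], [0, 0, 0], 8.7],
  [[2.1, 0.1, 18], [0, 0, 0], 4.5],
  [[2.1, 0.1, 18], [0, 0, 0], 4.5],
])

```text
t: 12.95
tcp_pos: [0.584, 0.3539, 0.1956]
tcp_rot: [[0.068, 0.998, 0.003], [0.998, -0.068, 0.002], [0.002, 0.003, -1.0]]
ft_force: [0.5, -0.3, -0.3]
finger_gap: 0.853
grasp_force: 0.0
```

jog_arm([
  [[0, 0, 0], [0, 0, 0], 4.5],
  [[0, 0, 0], [0, 0, 0], 4.5],
  [[0, 0, 0], [0, 0, 0], 4.5],
  [[0, 0, -3], [0, 0, 0], 4.5],
  [[0, 0, -8], [0, 0, 0], 4.5],
  [[0, 0, -13], [0, 0, 0], 4.5],
  [[0, 0, -18], [0, 0, 0], 4.5],
  [[0, 0, -18], [0, 0, 0], 4.5],
])

```text
t: 13.95
tcp_pos: [0.5837, 0.3549, 0.3789]
tcp_rot: [[0.068, 0.998, 0.008], [0.998, -0.068, 0.006], [0.006, 0.007, -1.0]]
ft_force: [0.6, 0.9, -1.5]
finger_gap: 0.567
grasp_force: 25.0
```

Run:
```python
from h import *
st()
plan([(vise(-.053,0,.12),-5.2),(vise(-.053,0,.028),-5.2)])
```

```text
t 13.95 grasp [0.5849 0.3559 0.2149] yaw -3.88 tilt [0.008 0.006] F [ 0.6  0.9 -1.5] gap 0.567 gf 24.998533688485622
shift [-43.83   0.49  -0.78] turn [ 0.4 -0.4  1.3]
shift [0.  0.  9.2] turn [0. 0. 0.]
```

jog_arm([
  [[-6, 0, -1], [0, 0, 0], 4.5],
  [[-12, 0.1, -1], [0, 0, 0], 4.5],
  [[-18, 0.2, -1], [0, 0, 0.6], 4.5],
  [[-24, 0.3, -1], [0, 0, 1.3], 4.5],
  [[-30, 0.4, -1], [0.4, -0.4, 1.3], 4.5],
  [[-36, 0.5, -0.8], [0.4, -0.4, 1.3], 4.5],
  [[-41, 0.5, -0.8], [0.4, -0.4, 1.3], 4.5],
  [[-43.8, 0.5, -0.8], [0.4, -0.4, 1.3], 4.5],
])

```text
t: 14.95
tcp_pos: [0.5577, -0.0875, 0.3797]
tcp_rot: [[0.095, 0.995, -0.011], [0.995, -0.095, -0.006], [-0.007, -0.01, -1.0]]
ft_force: [0.6, -0.1, -1.6]
finger_gap: 0.578
grasp_force: 25.0
```

jog_arm([
  [[0, 0, 0], [0, 0, 0], 4.5],
  [[0, 0, 0], [0, 0, 0], 4.5],
  [[0, 0, 0], [0, 0, 0], 4.5],
  [[0, 0, 0], [0, 0, 0], 4.5],
  [[0, 0, 2], [0, 0, 0], 4.5],
  [[0, 0, 4], [0, 0, 0], 4.5],
  [[0, 0, 4], [0, 0, 0], 4.5],
  [[0, 0, 4], [0, 0, 0], 4.5],
])

```text
t: 15.95
tcp_pos: [0.5589, -0.0835, 0.3425]
tcp_rot: [[0.09, 0.996, -0.006], [0.996, -0.09, -0.006], [-0.006, -0.005, -1.0]]
ft_force: [-0.1, -0.2, -0.7]
finger_gap: 0.573
grasp_force: 25.0
```

Run:
```python
from h import *
st()
plan([(vise(-.053,0.001,.028),-5.2)])
```

```text
t 15.95 grasp [ 0.558  -0.0844  0.1785] yaw -5.15 tilt [-0.006 -0.006] F [-0.1 -0.2 -0.7] gap 0.573 gf 24.998576974030584
shift [0.1  0.11 5.04] turn [-0.3  0.4  0. ]
```

jog_arm([
  [[0.1, 0.1, 2.5], [-0.3, 0.4, 0], 4.5],
  [[0.1, 0.1, 4], [-0.3, 0.4, 0], 4.5],
  [[0.1, 0.1, 4.8], [-0.3, 0.4, 0], 4.5],
  [[0.1, 0.1, 5], [-0.3, 0.4, 0], 4.5],
  [[0.1, 0.1, 5], [-0.3, 0.4, 0], 4.5],
  [[0.1, 0.1, 5], [-0.3, 0.4, 0], 4.5],
  [[0.1, 0.1, 5], [-0.3, 0.4, 0], 6.5],
  [[0.1, 0.1, 5], [-0.3, 0.4, 0], 6.5],
])

```text
t: 16.95
tcp_pos: [0.5594, -0.0832, 0.2921]
tcp_rot: [[0.09, 0.996, -0.0], [0.996, -0.09, 0.001], [0.001, -0.0, -1.0]]
ft_force: [-0.5, -0.4, -0.1]
finger_gap: 0.707
grasp_force: 0.0
```

jog_arm([
  [[0, 0, 0], [0, 0, 0], 6.5],
  [[0, 0, -3], [0, 0, 0], 6.5],
  [[0, 0, -8], [0, 0, 0], 6.5],
  [[0, 0, -12], [0, 0, 0], 6.5],
  [[4, 0, -12], [0, 0, -9], 6],
  [[8, 0, -12], [0, 0, -19], 6],
  [[13, 0, -12], [0, 0, -29], 5.8],
  [[18, 0, -12], [0, 0, -39], 5.8],
])

```text
t: 17.95
tcp_pos: [0.5757, 0.0971, 0.412]
tcp_rot: [[-0.561, 0.828, -0.0], [0.828, 0.561, 0.0], [0.001, -0.0, -1.0]]
ft_force: [0.2, -0.3, -0.2]
finger_gap: 0.669
grasp_force: 0.0
```

Run:
```python
from h import *
st()
plan([((.5757,.1019,.22),84.8),((.5757,.1019,.137),84.8)])
```

```text
t 17.95 grasp [0.5756 0.0972 0.248 ] yaw 34.09 tilt [-0.  0.] F [ 0.2 -0.3 -0.2] gap 0.669 gf 0.0
shift [0.39 0.27 2.8 ] turn [  0.   -0.  -50.7]
shift [0.  0.  8.3] turn [0. 0. 0.]
```

jog_arm([
  [[0.4, 0.3, 0], [0, 0, -10], 5.8],
  [[0.4, 0.3, 0], [0, 0, -20], 5.8],
  [[0.4, 0.3, 0], [0, 0, -30], 5.8],
  [[0.4, 0.3, 0], [0, 0, -40], 5.8],
  [[0.4, 0.3, 0], [0, 0, -50.7], 5.8],
  [[0.4, 0.3, 0], [0, 0, -50.7], 5.8],
  [[0.4, 0.3, 0], [0, 0, -50.7], 5.8],
  [[0.4, 0.3, 0], [0, 0, -50.7], 5.8],
])

```text
t: 18.95
tcp_pos: [0.5759, 0.1009, 0.4119]
tcp_rot: [[-0.995, 0.097, -0.001], [0.097, 0.995, 0.0], [0.001, 0.0, -1.0]]
ft_force: [0.5, -0.2, 0.8]
finger_gap: 0.669
grasp_force: 0.0
```

```bash
cat > sp.py <<'E'
from h import *
st()
c=cam('top');P=cloud(c);Z=P[...,2];X,Y=P[...,0],P[...,1]
m=(Z>.128)&(Z<.140)&(Y>-.16)&(Y<.02)&(X>.5)&(X<.62);n,l,s,ce=cv2.connectedComponentsWithStats(m.astype(np.uint8))
for k in range(1,n):
    if s[k,4]>30:
        q=P[l==k];r=cv2.minAreaRect(q[:,:2].astype(np.float32));d=np.array([*r[0],0])-BED;print(s[k,4],np.round(r[1],4),round(r[2],1),'vise x',round(d@U,4),'y',round(d@V,4),q[:,2].mean().round(4))
m=(Z>.142)&(Z<.153)&(Y>-.12)&(Y<.06)&(X>.5)&(X<.64)
q=P[m]-BED
if len(q): print('mov jaw front x',np.percentile(q@U,98).round(4))
E
python3 - <<'E'
import sp
from h import *
save(sp.c,'z5.png')
plan([((.5757,.1019,.137),84.8)])
E
```

```text
t 18.95 grasp [0.5758 0.101  0.2479] yaw 84.43 tilt [-0.001  0.   ] F [ 0.5 -0.2  0.8] gap 0.669 gf 0.0
150 [0.0296 0.0506] 84.3 vise x -0.0567 y -0.001 0.1338
149 [0.0296 0.0513] 85.4 vise x -0.0194 y -0.0017 0.1341
mov jaw front x -0.1418
shift [ 0.02  0.09 11.09] turn [ 0.  -0.  -0.3]
```

View pics/z5.png

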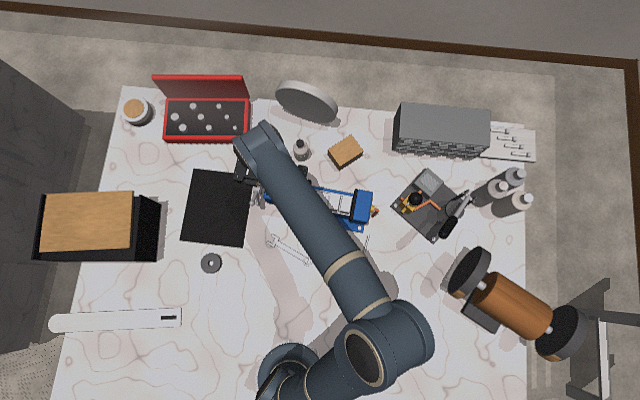

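jog_arm([
  [[0, 0.1, 4], [0, 0, -0.3], 5.8],
  [[0, 0.1, 8], [0, 0, -0.3], 5.8],
  [[0, 0.1, 9.5], [0, 0, -0.3], 5.8],
  [[0, 0.1, 10.8], [0, 0, -0.3], 5.8],
  [[0, 0.1, 10.8], [0, 0, -0.3], 5.8],
  [[0, 0.1, 10.8], [0, 0, -0.3], 5.8],
  [[0, 0.1, 10.8], [0, 0, -0.3], 5.8],
  [[0, 0.1, 10.8], [0, 0, -0.3], 5.8],
])

```text
t: 20.0
tcp_pos: [0.5761, 0.102, 0.3044]
tcp_rot: [[-0.996, 0.091, 0.0], [0.091, 0.996, 0.001], [-0.0, 0.001, -1.0]]
ft_force: [-0.2, 0.8, 0.1]
finger_gap: 0.669
grasp_force: 0.0
```

jog_arm([
  [[0, 0, 0], [0, 0, 0], 5],
  [[0, -0.2, 0], [0, 0, 0], 4.4],
  [[0, -0.4, 0], [0, 0, 0], 3.5],
  [[0, -0.5, 0], [0, 0, 0], 2.5],
  [[0, -0.6, 0], [0, 0, 0], 2.0],
  [[0, -0.6, 0], [0, 0, 0], 2.0],
  [[0, -0.6, 0], [0, 0, 0], 2.0],
  [[0, -0.6, 0], [0, 0, 0], 2.0],
], grip_force=22)

```text
t: 21.0
tcp_pos: [0.5754, 0.0954, 0.3038]
tcp_rot: [[-0.996, 0.091, -0.001], [0.091, 0.996, -0.001], [0.001, -0.001, -1.0]]
ft_force: [-1.9, -4.1, 2.6]
finger_gap: 0.334
grasp_force: 22.6
```

```bash
python3 sp.py
```

```text
t 21.0 grasp [0.5751 0.0952 0.1398] yaw 84.78 tilt [-0.001 -0.001] F [-1.9 -4.1  2.6] gap 0.334 gf 22.557047540321946
105 [0.0294 0.0422] 86.3 vise x -0.0565 y 0.0032 0.1338
151 [0.0295 0.0516] 84.9 vise x -0.0193 y -0.0022 0.1341
```

jog_arm([
  [[0, -0.8, 0], [0, 0, 0], 2],
  [[0, -1.8, 0], [0, 0, 0], 2],
  [[0, -2.8, 0], [0, 0, 0], 2],
  [[0, -3.8, 0], [0, 0, 0], 2],
  [[0, -4.8, 0], [0, 0, 0], 2],
  [[0, -5.8, 0], [0, 0, 0], 2],
  [[0, -6.4, 0], [0, 0, 0], 2],
  [[0, -6.8, 0], [0, 0, 0], 2],
])

```text
t: 22.05
tcp_pos: [0.5691, 0.0293, 0.3038]
tcp_rot: [[-0.996, 0.089, -0.0], [0.089, 0.996, 0.004], [0.0, 0.004, -1.0]]
ft_force: [1.6, 4.8, -2.4]
finger_gap: 0.327
grasp_force: 21.9
```

jog_arm([
  [[0, -0.2, 0], [0, 0, 0], 2],
  [[0, -0.4, 0], [0, 0, 0], 2],
  [[0, -0.6, 0], [0, 0, 0], 2],
  [[0, -0.8, 0], [0, 0, 0], 2],
  [[0, -1.0, 0], [0, 0, 0], 2],
  [[0, -1.1, 0], [0, 0, 0], 2],
  [[0, -1.2, 0], [0, 0, 0], 2],
  [[0, -1.2, 0], [0, 0, 0], 2],
])

```text
t: 23.05
tcp_pos: [0.5681, 0.0172, 0.3038]
tcp_rot: [[-0.996, 0.09, -0.0], [0.09, 0.996, 0.003], [0.001, 0.003, -1.0]]
ft_force: [1.4, 4.0, -3.8]
finger_gap: 0.328
grasp_force: 22.0
```

```bash
python3 sp.py
```

```text
t 23.05 grasp [0.5681 0.0176 0.1398] yaw 84.86 tilt [-0.     0.003] F [ 1.4  4.  -3.8] gap 0.328 gf 22.006932037475053
39 [0.0286 0.021 ] 89.6 vise x -0.0134 y 0.0129 0.1348
mov jaw front x -0.1756
```

jog_arm([
  [[0, -0.05, 0], [0, 0, 0], 2],
  [[0, -0.1, 0], [0, 0, 0], 2],
  [[0, -0.15, 0], [0, 0, 0], 2],
  [[0, -0.2, 0], [0, 0, 0], 2],
  [[0, -0.25, 0], [0, 0, 0], 2],
  [[0, -0.3, 0], [0, 0, 0], 2],
  [[0, -0.3, 0], [0, 0, 0], 2],
  [[0, -0.3, 0], [0, 0, 0], 2],
])

```text
t: 24.1
tcp_pos: [0.5678, 0.0145, 0.3038]
tcp_rot: [[-0.996, 0.089, -0.0], [0.089, 0.996, 0.003], [0.0, 0.003, -1.0]]
ft_force: [1.8, 6.1, -3.5]
finger_gap: 0.332
grasp_force: 21.9
```

jog_arm([
  [[0, -0.03, 0], [0, 0, 0], 2],
  [[0, -0.06, 0], [0, 0, 0], 2],
  [[0, -0.1, 0], [0, 0, 0], 2],
  [[0, -0.1, 0], [0, 0, 0], 2],
  [[0, -0.13, 0], [0, 0, 0], 2],
  [[0, -0.16, 0], [0, 0, 0], 2],
  [[0, -0.16, 0], [0, 0, 0], 2],
  [[0, -0.16, 0], [0, 0, 0], 2],
])

```text
t: 25.1
tcp_pos: [0.5677, 0.014, 0.3039]
tcp_rot: [[-0.996, 0.088, 0.001], [0.088, 0.996, 0.006], [-0.0, 0.006, -1.0]]
ft_force: [1.8, 8.7, -5.6]
finger_gap: 0.325
grasp_force: 21.6
```

jog_arm([
  [[0, -0.1, 0], [0, 0, 0], 3.5],
  [[0, 0.1, 0], [0, 0, 0], 5.8],
  [[0, 0.4, 0], [0, 0, 0], 5.8],
  [[0, 0.4, 0], [0, 0, 0], 5.8],
  [[0, 0.4, 0], [0, 0, 0], 5.8],
  [[0, 0.4, -4], [0, 0, 0], 5.8],
  [[0, 0.4, -9], [0, 0, 0], 5.8],
  [[0, 0.4, -12], [0, 0, 0], 5.8],
])

```text
t: 26.1
tcp_pos: [0.5684, 0.0151, 0.4262]
tcp_rot: [[-0.996, 0.092, 0.001], [0.092, 0.996, -0.001], [-0.001, -0.0, -1.0]]
ft_force: [0.8, 0.3, -0.1]
finger_gap: 0.669
grasp_force: 0.0
```

jog_arm([
  [[0, 3, 0], [0, 0, 0], 5.8],
  [[0, 9, 0], [0, 0, 0], 5.8],
  [[0, 15, 0], [0, 0, 0], 5.8],
  [[0, 20, 0], [0, 0, 0], 5.8],
  [[0, 23, 0], [0, 0, 0], 5.8],
  [[0, 23, 0], [0, 0, 0], 5.8],
  [[0, 23, 0], [0, 0, 0], 5.8],
  [[0, 23, 0], [0, 0, 0], 5.8],
])

```text
t: 27.1
tcp_pos: [0.5896, 0.2428, 0.4237]
tcp_rot: [[-0.996, 0.093, -0.001], [0.093, 0.996, -0.001], [0.001, -0.001, -1.0]]
ft_force: [0.4, 0.7, 0.4]
finger_gap: 0.662
grasp_force: 0.0
```

```bash
cat > spoke.py <<'E'
import sp
from h import *
c=sp.c;P=cloud(c);q=P-BED;xx,yy,zz=q@U,q@V,P[...,2]
r=np.hypot(yy,zz-.085)
m=(xx<-.20)&(xx>-.29)&(abs(yy)<.08)&(zz>.03)&(zz<.16)
m=m&(r>.03)
for a,b,z in zip(xx[m][::3],yy[m][::3],zz[m][::3]): print(round(a,3),round(b,3),round(z,3),end=' | ')
m2=(zz>.142)&(zz<.158)&(yy>-.05)&(yy<.05)&(xx<0)&(xx>-.3)
n,l,s,ce=cv2.connectedComponentsWithStats(m2.astype(np.uint8))
print()
for k in range(1,n):
    if s[k,4]>8: print('x',xx[l==k].min().round(4),xx[l==k].max().round(4),'y',yy[l==k].mean().round(4),'z',zz[l==k].mean().round(4))
E
python3 spoke.py
python3 - <<'E'
from h import *
c=cam('top');cv2.imwrite('pics/z6.png',cv2.resize(c['image'][140:260,230:390],None,fx=5,fy=5,interpolation=cv2.INTER_CUBIC)[...,::-1])
E
```

```text
t 27.1 grasp [0.5895 0.2427 0.2597] yaw 84.65 tilt [-0.001 -0.001] F [0.4 0.7 0.4] gap 0.662 gf 0.0
296 [0.06   0.0529] 85.1 vise x -0.0297 y -0.0013 0.1339
mov jaw front x -0.0609
-0.235 0.041 0.146 | -0.238 0.039 0.141 | -0.229 0.04 0.145 | -0.234 0.035 0.147 | -0.224 0.036 0.147 | -0.228 0.061 0.054 | -0.23 0.032 0.149 | -0.233 0.056 0.056 | -0.224 0.06 0.048 | -0.227 0.031 0.141 | -0.229 0.053 0.057 | -0.233 0.028 0.137 | -0.235 0.048 0.059 | -0.226 0.052 0.05 | -0.23 0.026 0.131 | -0.23 0.044 0.062 | -0.237 0.024 0.123 | -0.227 0.025 0.127 | -0.226 0.042 0.061 | -0.23 0.021 0.125 | -0.228 0.037 0.066 | -0.232 0.018 0.123 | -0.23 0.032 0.07 | -0.229 0.016 0.121 | -0.227 0.03 0.066 | -0.226 0.015 0.112 | -0.2 0.002 0.117 | 
x -0.2373 -0.224 y 0.0361 z 0.1459
x -0.1009 -0.0599 y -0.0004 z 0.1467
x -0.1771 -0.1689 y -0.0006 z 0.1518
x -0.1484 -0.1364 y -0.0001 z 0.1517
```

View pics/z6.png

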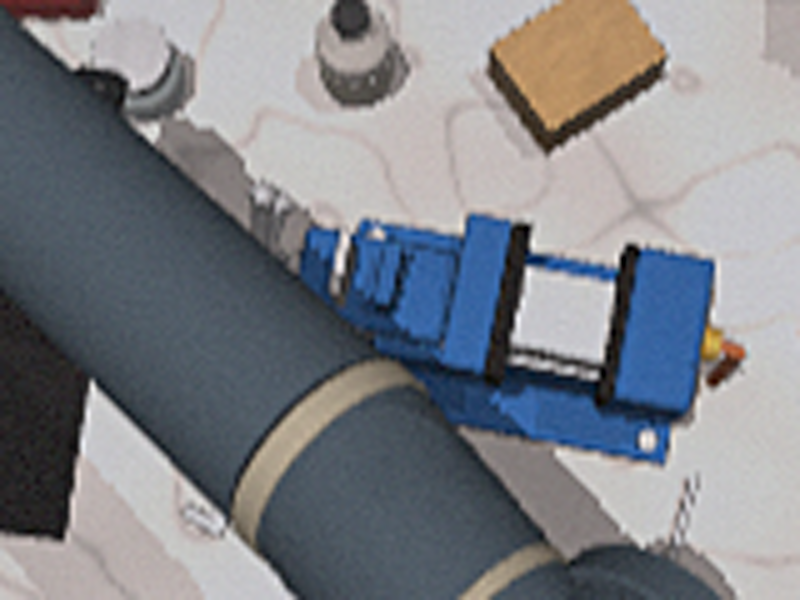

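Both spacers now stand together between the jaws (about z6 (565,310)), with the moving jaw touching them and the release lever back out. The upper handle ball is at about (268,195) and leans 33° off vertical. Next: grip the ball and screw.

Run:
```python
from h import *
t=np.radians(-33);g=vise(-.2307,-.063*np.sin(t),-.015+.063*np.cos(t))
plan([(g+[0,0,.09],84.8),(g,84.8)])
```

```text
shift [ -3.37 -14.96   3.2 ] turn [-0.  -0.  -0.1]
shift [0. 0. 9.] turn [0. 0. 0.]
```

jog_arm([
  [[-1.5, -6, 0], [0, 0, 0], 4],
  [[-3.4, -12, 2], [0, 0, 0], 4],
  [[-3.4, -15, 3], [0, 0, 0], 4],
  [[-3.4, -15, 3], [0, 0, 0], 4],
  [[-3.4, -15, 3], [0, 0, 0], 4],
  [[-3.4, -15, 7], [0, 0, 0], 4],
  [[-3.4, -15, 11], [0, 0, 0], 4],
  [[-3.4, -15, 12.2], [0, 0, 0], 4],
])

```text
t: 28.2
tcp_pos: [0.6084, 0.0937, 0.3003]
tcp_rot: [[-0.996, 0.088, -0.004], [0.088, 0.996, 0.001], [0.004, 0.0, -1.0]]
ft_force: [-0.8, 0.0, -0.1]
finger_gap: 0.462
grasp_force: 0.0
```

jog_arm([
  [[0, 0, 0], [0, 0, 0], 4],
  [[0, 0, 0], [0, 0, 0], 3],
  [[0, 0, 0], [0, 0, 0], 1],
  [[0, 0, 0], [0, 0, 0], 1],
  [[0, 0, 0], [0, 0, 0], 1],
  [[0, 0, 0], [0, 0, 0], 1],
  [[0, 0, 0], [0, 0, 0], 1],
  [[0, 0, 0], [0, 0, 0], 1],
], grip_force=45)

```text
t: 29.2
tcp_pos: [0.6094, 0.0918, 0.3021]
tcp_rot: [[-0.996, 0.091, -0.001], [0.091, 0.996, -0.0], [0.001, -0.001, -1.0]]
ft_force: [-0.5, -4.2, 3.8]
finger_gap: 0.129
grasp_force: 39.8
```

jog_arm([
  [[1.1, 0, -0.55], [0, 0, 0], 1],
  [[2.3, -0.05, -0.9], [0, 0, 0], 1],
  [[3.5, -0.1, -1], [0, 0, 0], 1],
  [[4.7, -0.1, -0.9], [0, 0, 0], 1],
  [[5.9, -0.15, -0.5], [0, 0, 0], 1],
  [[7, -0.2, 0.1], [0, 0, 0], 1],
  [[7.9, -0.25, 0.9], [0, 0, 0], 1],
  [[8.7, -0.25, 1.85], [0, 0, 0], 1],
])

```text
t: 30.2
tcp_pos: [0.5217, 0.0976, 0.2843]
tcp_rot: [[-0.996, 0.091, -0.001], [0.091, 0.996, -0.001], [0.001, -0.002, -1.0]]
ft_force: [-1.8, -4.8, 7.9]
finger_gap: 0.121
grasp_force: 21.3
```

```bash
python3 spoke.py
```

```text
t 30.2 grasp [0.5215 0.0974 0.1203] yaw 84.79 tilt [-0.001 -0.001] F [-1.8 -4.8  7.9] gap 0.121 gf 21.339199617505074
293 [0.0593 0.0527] 84.3 vise x -0.0295 y -0.0008 0.1342
mov jaw front x -0.0607
-0.224 0.045 0.141 | -0.224 0.06 0.048 | -0.223 0.053 0.048 | 
x -0.099 -0.0596 y -0.0005 z 0.147
x -0.1776 -0.1691 y 0.0092 z 0.1514
x -0.1487 -0.1365 y 0.005 z 0.1517
```

jog_arm([
  [[0, 0, 0], [0, 0, 0], 4],
  [[0, 0, 0], [0, 0, 0], 4],
  [[0, 0, 0], [0, 0, 0], 4],
  [[0, 0, -4], [0, 0, 0], 4],
  [[0, 0, -9], [0, 0, 0], 4],
  [[0, 6, -10], [0, 0, 0], 4],
  [[0, 12, -10], [0, 0, 0], 4],
  [[0, 15, -10], [0, 0, 0], 4],
])

```text
t: 31.25
tcp_pos: [0.5353, 0.2505, 0.3842]
tcp_rot: [[-0.996, 0.087, -0.0], [0.087, 0.996, 0.004], [0.001, 0.004, -1.0]]
ft_force: [-0.5, -0.9, 0.3]
finger_gap: 0.457
grasp_force: 0.0
```

```bash
python3 spoke.py
```

```text
t 31.25 grasp [0.5353 0.2511 0.2202] yaw 85.01 tilt [-0.     0.004] F [-0.5 -0.9  0.3] gap 0.457 gf 0.0
301 [0.0595 0.0561] 84.3 vise x -0.0294 y -0.0034 0.1341
mov jaw front x -0.0607
-0.237 0.044 0.135 | -0.226 0.044 0.143 | -0.231 0.038 0.148 | -0.222 0.041 0.144 | -0.228 0.036 0.147 | -0.231 0.061 0.051 | -0.23 0.033 0.144 | -0.222 0.036 0.139 | -0.224 0.06 0.049 | -0.227 0.031 0.14 | -0.229 0.053 0.056 | -0.234 0.029 0.132 | -0.225 0.031 0.131 | -0.225 0.05 0.057 | -0.231 0.028 0.125 | -0.23 0.044 0.061 | -0.222 0.05 0.048 | -0.227 0.024 0.13 | -0.226 0.042 0.06 | -0.23 0.021 0.124 | -0.228 0.036 0.067 | -0.233 0.019 0.118 | -0.224 0.022 0.114 | -0.233 0.016 0.117 | -0.223 0.018 0.115 | -0.202 0.023 0.112 | -0.201 0.02 0.113 | -0.201 -0.011 0.116 | -0.232 -0.025 0.103 | -0.233 -0.03 0.111 | -0.225 -0.027 0.104 | -0.232 -0.034 0.113 | -0.223 -0.03 0.107 | -0.201 -0.026 0.108 | -0.228 -0.036 0.113 | -0.226 -0.024 0.057 | -0.233 -0.041 0.119 | -0.224 -0.039 0.114 | -0.223 -0.026 0.051 | -0.226 -0.044 0.12 | -0.226 -0.03 0.05 | -0.233 -0.033 0.042 | -0.223 -0.031 0.041 | -0.221 -0.05 0.126 | -0.223 -0.033 0.034 | -0.225 -0.038 0.038 | 
x -0.235 -0.2216 y 0.0385 z 0.1452
x -0.0985 -0.0596 y -0.0009 z 0.1469
x -0.1772 -0.1689 y -0.0003 z 0.1522
x -0.1486 -0.1363 y -0.0003 z 0.1522
```

Run:
```python
from h import *
t=np.radians(-35);g=vise(-.2283,-.063*np.sin(t),-.015+.063*np.cos(t))
plan([(g+[0,0,.08],84.8),(g,84.8)])
```

```text
shift [ -8.95 -15.8    0.26] turn [ 0.4 -0.   0.4]
shift [0. 0. 8.] turn [0. 0. 0.]
```

jog_arm([
  [[-4, -6, 0], [0, 0, 0], 4],
  [[-8.9, -12, 0], [0, 0, 0], 4],
  [[-8.9, -15.5, 0], [0, 0, 0], 4],
  [[-8.9, -15.5, 0], [0, 0, 0], 4],
  [[-8.9, -15.5, 0], [0, 0, 0], 4],
  [[-8.9, -15.5, 0], [0, 0, 0], 4],
  [[-8.9, -15.5, 0], [0, 0, 0], 4],
  [[-8.9, -15.5, 0], [0, 0, 0], 4],
])

```text
t: 32.3
tcp_pos: [0.6103, 0.0855, 0.3834]
tcp_rot: [[-0.996, 0.089, -0.001], [0.089, 0.996, 0.001], [0.001, 0.001, -1.0]]
ft_force: [0.3, -0.6, -0.0]
finger_gap: 0.459
grasp_force: 0.0
```

Run:
```python
from h import *
st()
t=np.radians(-35);g=vise(-.2283,-.063*np.sin(t),-.015+.063*np.cos(t))
plan([(g,84.8)])
```

```text
t 32.3 grasp [0.6102 0.0856 0.2194] yaw 84.9 tilt [-0.001  0.001] F [ 0.3 -0.6 -0. ] gap 0.459 gf 0.0
shift [-0.01  0.3   8.28] turn [ 0.  -0.   0.1]
```

jog_arm([
  [[0, 0.3, 4], [0, 0, 0], 4],
  [[0, 0.3, 8.2], [0, 0, 0], 4],
  [[0, 0.3, 8.2], [0, 0, 0], 4],
  [[0, 0.3, 8.2], [0, 0, 0], 1],
  [[0, 0.3, 8.2], [0, 0, 0], 1],
  [[0, 0.3, 8.2], [0, 0, 0], 1],
  [[0, 0.3, 8.2], [0, 0, 0], 1],
  [[0, 0.3, 8.2], [0, 0, 0], 1],
])

```text
t: 33.3
tcp_pos: [0.6108, 0.0886, 0.3018]
tcp_rot: [[-0.996, 0.09, 0.0], [0.09, 0.996, 0.003], [-0.0, 0.003, -1.0]]
ft_force: [0.4, 3.1, 0.7]
finger_gap: 0.127
grasp_force: 32.9
```

jog_arm([
  [[0, 0, 0], [0, 0, 0], 1],
  [[1.2, 0, -0.65], [0, 0, 0], 1],
  [[2.4, -0.05, -1], [0, 0, 0], 1],
  [[3.7, -0.1, -1.1], [0, 0, 0], 1],
  [[5, -0.1, -1], [0, 0, 0], 1],
  [[6.2, -0.15, -0.6], [0, 0, 0], 1],
  [[7.3, -0.2, 0.1], [0, 0, 0], 1],
  [[8.3, -0.25, 0.95], [0, 0, 0], 1],
])

```text
t: 34.3
tcp_pos: [0.5284, 0.0941, 0.2949]
tcp_rot: [[-0.996, 0.09, 0.004], [0.09, 0.996, 0.002], [-0.004, 0.002, -1.0]]
ft_force: [-2.0, 3.0, 11.1]
finger_gap: 0.126
grasp_force: 21.6
```

jog_arm([
  [[0.7, 0, 1], [0, 0, 0], 1],
  [[0.7, 0, 1], [0, 0, 0], 1],
  [[0.7, 0, 1], [0, 0, 0], 4],
  [[0.7, 0, 1], [0, 0, 0], 4],
  [[0.7, 0, 1], [0, 0, 0], 4],
  [[0.7, 0, -4], [0, 0, 0], 4],
  [[0.7, 0, -9], [0, 0, 0], 4],
  [[0.7, 5, -9], [0, 0, 0], 4],
])

```text
t: 35.3
tcp_pos: [0.5283, 0.1387, 0.3848]
tcp_rot: [[-0.995, 0.103, 0.005], [0.103, 0.995, -0.001], [-0.005, -0.001, -1.0]]
ft_force: [0.6, -0.1, -1.5]
finger_gap: 0.46
grasp_force: 0.0
```

jog_arm([
  [[0, 4, 0], [0, 0, 0], 4],
  [[0, 8, 0], [0, 0, 0], 4],
  [[0, 8, 0], [0, 0, 0], 4],
  [[0, 8, 0], [0, 0, 0], 4],
  [[0, 8, 0], [0, 0, 0], 4],
  [[0, 8, 0], [0, 0, 0], 4],
  [[0, 8, 0], [0, 0, 0], 4],
  [[0, 8, 0], [0, 0, 0], 4],
])

```text
t: 36.3
tcp_pos: [0.5328, 0.2224, 0.382]
tcp_rot: [[-0.996, 0.091, -0.001], [0.091, 0.996, 0.001], [0.001, 0.001, -1.0]]
ft_force: [1.1, 0.5, -0.3]
finger_gap: 0.459
grasp_force: 0.0
```

```bash
python3 spoke.py | grep -v '|'
```

```text
t 36.3 grasp [0.5326 0.2225 0.218 ] yaw 84.79 tilt [-0.001  0.001] F [ 1.1  0.5 -0.3] gap 0.459 gf 0.0
299 [0.0591 0.0513] 84.3 vise x -0.0296 y -0.0017 0.134
mov jaw front x -0.0606
x -0.2343 -0.2194 y 0.0368 z 0.1451
x -0.096 -0.0595 y -0.0012 z 0.1471
x -0.1772 -0.1693 y -0.0003 z 0.1524
x -0.1486 -0.1363 y -0.0009 z 0.1519
```

The seal is squashed by about 5 mm (the jaw casting moved 4.9 mm while the face stayed put). Next is the vent knob.

Run:
```python
from h import *
print(np.round(observe()['joints'],2))
K=(.5942,-.3345)
plan([((.60,-.08,.26),10)]);plan([((*K,.26),10),((*K,.128),10)],start=((.60,-.08,.26),10))
```

```text
[ 0.3   0.56 -1.08  1.76  0.53  1.16  0.54]
shift [ -9.44 -29.52  -4.23] turn [-0.  -0.1 74.8]
shift [-24.96  -4.99   0.  ] turn [0. 0. 0.]
shift [ 0.   0.  13.2] turn [0. 0. 0.]
```

jog_arm([
  [[0, -1, -4], [0, 0, 9], 5],
  [[-2, -5, -4.2], [0, 0, 19], 6],
  [[-3.5, -9, -4.2], [0, 0, 29], 7],
  [[-5, -13, -4.2], [0, 0, 39], 8],
  [[-6.5, -17, -4.2], [0, 0, 49], 8.7],
  [[-8, -21, -4.2], [0, 0, 59], 8.7],
  [[-9, -25, -4.2], [0, 0, 68], 8.7],
  [[-9.4, -29.5, -4.2], [0, 0, 74.8], 8.7],
])

```text
t: 37.35
tcp_pos: [0.5999, -0.0805, 0.4237]
tcp_rot: [[-0.171, 0.985, -0.0], [0.985, 0.171, 0.001], [0.001, -0.0, -1.0]]
ft_force: [1.4, 0.1, 0.1]
finger_gap: 1.0
grasp_force: 0.0
```

jog_arm([
  [[0, 0, 0], [0, 0, 0], 8.7],
  [[-5, -1, 0], [0, 0, 0], 8.7],
  [[-10, -2, 0], [0, 0, 0], 8.7],
  [[-15, -3, 0], [0, 0, 0], 8.7],
  [[-20, -4, 0], [0, 0, 0], 8.7],
  [[-24, -4.9, 0], [0, 0, 0], 8.7],
  [[-24, -4.9, 0], [0, 0, 0], 8.7],
  [[-24, -4.9, 0], [0, 0, 0], 8.7],
])

```text
t: 38.35
tcp_pos: [0.5936, -0.3229, 0.4235]
tcp_rot: [[-0.176, 0.984, -0.001], [0.984, 0.176, 0.002], [0.002, -0.0, -1.0]]
ft_force: [-0.0, -0.2, -0.3]
finger_gap: 1.001
grasp_force: 0.0
```

Run:
```python
from h import *
st()
plan([((.5942,-.3345,.128),10)])
c=cam('side');save(c,'s1.png')
P=cloud(c);im=c['image'];X,Y,Z=P[...,0],P[...,1],P[...,2]
from scipy.optimize import least_squares
for t in('vent_center','pump_handle','pump_pivot'):
    for cn in('side','top'):
        for r in tip_of(t,cn)[:2]: print(t,cn,r['conf'],np.round(r['location'],1))
m=(Z>.115)&(Y>-.37)&(Y<-.3)&(X>.56)&(X<.63)&(Z<.155)&(im.max(-1)<70);q=P[m];print(len(q))
if len(q)>20:
    s=least_squares(lambda p:np.linalg.norm(q-p,axis=1)-.022,[.594,-.334,.128],loss='soft_l1',f_scale=.002);print(s.x.round(4),np.abs(s.fun).mean())
```

```text
t 38.35 grasp [ 0.5935 -0.3225  0.2595] yaw 10.14 tilt [-0.001  0.002] F [-0.  -0.2 -0.3] gap 1.001 gf 0.0
shift [-1.19 -0.15 13.14] turn [-0.  -0.1  0.1]
vent_center side 0.96 [374.2 251. ]
vent_center top 0.78 [415.2 195.9]
pump_handle side 0.88 [359.8 245. ]
pump_handle top 0.62 [444.  232.2]
pump_pivot side 0.91 [413.1 276.3]
pump_pivot side 0.54 [373.1 252.7]
pump_pivot top 0.95 [467.3 197.2]
pump_pivot top 0.59 [348.  205.5]
101
[ 0.597  -0.3363  0.1294] 0.0016145342613345653
```

View pics/s1.png

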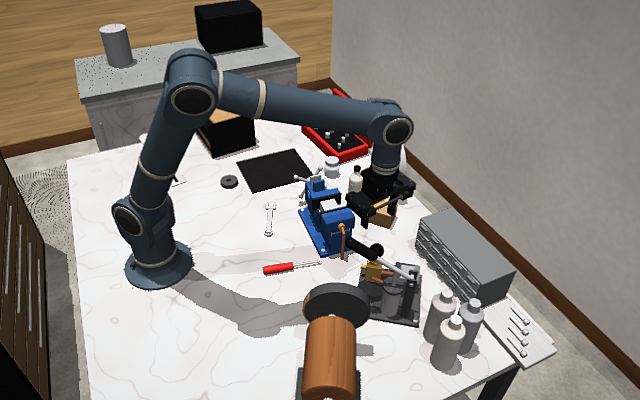

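Side view: the gripper, at (390,190), is over the knob and clear of the pump grip at (360,247). Next I'll descend, grip and turn.

jog_arm([
  [[-1.2, -0.1, 3], [0, 0, 0], 8.7],
  [[-1.2, -0.1, 6], [0, 0, 0], 8.7],
  [[-1.2, -0.1, 9], [0, 0, 0], 8.7],
  [[-1.2, -0.1, 11], [0, 0, 0], 8.7],
  [[-1.2, -0.1, 13.1], [0, 0, 0], 8.7],
  [[-1.2, -0.1, 13.1], [0, 0, 0], 8.7],
  [[-1.2, -0.1, 13.1], [0, 0, 0], 8.7],
  [[-1.2, -0.1, 13.1], [0, 0, 0], 8.7],
])

```text
t: 39.7
tcp_pos: [0.5946, -0.3364, 0.2938]
tcp_rot: [[-0.174, 0.985, 0.001], [0.985, 0.174, -0.0], [-0.0, 0.001, -1.0]]
ft_force: [-0.1, -0.1, 0.1]
finger_gap: 0.999
grasp_force: 0.0
```

jog_arm([
  [[0, 0, 0], [0, 0, 0], 3.5],
  [[0, 0, 0], [0, 0, 0], 3.5],
  [[0, 0, 0], [0, 0, 0], 3.5],
  [[0, 0, 0], [0, 0, 0], 3.5],
  [[0, 0, 0], [0, 0, 0], 3.5],
  [[0, 0, 0], [0, 0, 0], 3.5],
  [[0, 0, 0], [0, 0, 0], 3.5],
  [[0, 0, 0], [0, 0, 0], 3.5],
], grip_force=30)

```text
t: 40.7
tcp_pos: [0.5955, -0.336, 0.2925]
tcp_rot: [[-0.174, 0.985, 0.004], [0.985, 0.174, 0.001], [0.0, 0.004, -1.0]]
ft_force: [5.4, -0.1, -3.2]
finger_gap: 0.487
grasp_force: 30.0
```

```bash
python3 -c "
from h import *
st()"
```

```text
t 40.7 grasp [ 0.5961 -0.3359  0.1285] yaw 10.04 tilt [0.004 0.001] F [ 5.4 -0.1 -3.2] gap 0.487 gf 30.00617346726358
```

jog_arm([
  [[0, 0.1, 0], [0, 0, 10], 3.5],
  [[0, 0.1, 0], [0, 0, 20], 3.5],
  [[0, 0.1, 0], [0, 0, 30], 3.5],
  [[0, 0.1, 0], [0, 0, 40], 3.5],
  [[0, 0.1, 0], [0, 0, 50], 3.5],
  [[0, 0.1, 0], [0, 0, 60], 3.5],
  [[0, 0.1, 0], [0, 0, 70], 3.5],
  [[0, 0.1, 0], [0, 0, 80], 3.5],
])

```text
t: 41.7
tcp_pos: [0.5953, -0.3356, 0.2925]
tcp_rot: [[0.941, 0.338, -0.001], [0.338, -0.941, 0.001], [-0.0, -0.002, -1.0]]
ft_force: [0.0, 0.4, -0.2]
finger_gap: 0.489
grasp_force: 30.0
```

```bash
python3 -c "
from h import *
st();print(observe()['ft_torque'])"
```

```text
t 41.7 grasp [ 0.5952 -0.3353  0.1285] yaw -70.25 tilt [-0.001  0.001] F [ 0.   0.4 -0.2] gap 0.489 gf 30.005821147933602
[0.16291979 0.02901844 0.12566494]
```

jog_arm([
  [[0, 0, 0], [0, 0, 8], 3.5],
  [[0, 0, 0], [0, 0, 15], 3.5],
  [[0, 0, 0], [0, 0, 15], 3.5],
  [[0, 0, 0], [0, 0, 15], 8.7],
  [[0, 0, 0], [0, 0, 15], 8.7],
  [[0, 0, 0], [0, 0, 15], 8.7],
  [[0, 0, 0], [0, 0, 8], 8.7],
  [[0, 0, 0], [0, 0, 0], 8.7],
])

```text
t: 42.7
tcp_pos: [0.5951, -0.3364, 0.2924]
tcp_rot: [[0.938, 0.347, -0.001], [0.347, -0.938, 0.0], [-0.001, -0.001, -1.0]]
ft_force: [-0.3, -0.1, -0.1]
finger_gap: 0.951
grasp_force: 0.0
```

jog_arm([
  [[0, 0, 0], [0, 0, -10], 8.7],
  [[0, 0, 0], [0, 0, -20], 8.7],
  [[0, 0, 0], [0, 0, -30], 8.7],
  [[0, 0, 0], [0, 0, -40], 8.7],
  [[0, 0, 0], [0, 0, -50], 8.7],
  [[0, 0, 0], [0, 0, -60], 8.7],
  [[0, 0, 0], [0, 0, -70], 8.7],
  [[0, 0, 0], [0, 0, -80], 8.7],
])

```text
t: 43.7
tcp_pos: [0.595, -0.3366, 0.2924]
tcp_rot: [[-0.179, 0.984, -0.001], [0.984, 0.179, 0.0], [0.001, -0.001, -1.0]]
ft_force: [0.1, 0.1, -0.5]
finger_gap: 1.002
grasp_force: 0.0
```

jog_arm([
  [[0, 0, 0], [0, 0, 0], 8.7],
  [[0, 0, 0], [0, 0, 0], 3.5],
  [[0, 0, 0], [0, 0, 0], 3.5],
  [[0, 0, 0], [0, 0, 0], 3.5],
  [[0, 0, 0], [0, 0, 0], 3.5],
  [[0, 0, 0], [0, 0, 0], 3.5],
  [[0, 0, 0], [0, 0, 0], 3.5],
  [[0, 0, 0], [0, 0, 0], 3.5],
])

```text
t: 44.7
tcp_pos: [0.5958, -0.336, 0.2926]
tcp_rot: [[-0.174, 0.985, 0.002], [0.985, 0.174, 0.001], [0.001, 0.002, -1.0]]
ft_force: [5.5, -0.3, -1.7]
finger_gap: 0.488
grasp_force: 30.0
```

jog_arm([
  [[0, 0, 0], [0, 0, 5], 3.5],
  [[0, 0, 0], [0, 0, 10], 3.5],
  [[0, 0, 0], [0, 0, 15], 3.5],
  [[0, 0, 0], [0, 0, 20], 3.5],
  [[0, 0, 0], [0, 0, 25], 3.5],
  [[0, 0, 0], [0, 0, 30], 3.5],
  [[0, 0, 0], [0, 0, 34], 3.5],
  [[0, 0, 0], [0, 0, 38], 3.5],
])

```text
t: 45.7
tcp_pos: [0.5959, -0.335, 0.293]
tcp_rot: [[0.467, 0.884, 0.001], [0.884, -0.467, 0.001], [0.001, 0.0, -1.0]]
ft_force: [4.0, 0.7, -0.6]
finger_gap: 0.488
grasp_force: 30.0
```

```bash
python3 -c "
from h import *
st();print(observe()['ft_torque'])"
```

```text
t 45.7 grasp [ 0.596  -0.3349  0.129 ] yaw -27.85 tilt [0.001 0.001] F [ 4.   0.7 -0.6] gap 0.488 gf 29.997180202044547
[ 0.34322374 -0.80986872  0.92946256]
```

jog_arm([
  [[0, 0, 0], [0, 0, 0], 5],
  [[0, 0, 0], [0, 0, 0], 8.7],
  [[0, 0, 0], [0, 0, 0], 8.7],
  [[0, 0, 0], [0, 0, 0], 8.7],
  [[0, 0, -5], [0, 0, 0], 8.7],
  [[0, 0, -11], [0, 0, 0], 8.7],
  [[0, 0, -17], [0, 0, 0], 6],
  [[0, 0, -20], [0, 0, 0], 2],
])

```text
t: 46.7
tcp_pos: [0.5954, -0.3361, 0.4969]
tcp_rot: [[0.469, 0.883, 0.004], [0.883, -0.469, -0.002], [0.0, 0.004, -1.0]]
ft_force: [-0.1, 0.7, -1.1]
finger_gap: 0.852
grasp_force: 0.0
```

jog_arm([
  [[0, 0, -1], [0, 0, -10], 0],
  [[0, 0, -1], [0, 0, -20], 0],
  [[0, 0, -1], [0, 0, -30], 0],
  [[0, 0, -1], [0, 0, -40], 0],
  [[0, 0, -1], [0, 0, -50], 0],
  [[0, 0, -1], [0, 0, -60], 0],
  [[0, 0, -1], [0, 0, -70], 0],
  [[0, 0, -1], [0, 0, -70], 0],
])

```text
t: 47.7
tcp_pos: [0.5951, -0.3367, 0.5022]
tcp_rot: [[-0.668, 0.744, -0.001], [0.744, 0.668, 0.001], [0.002, -0.0, -1.0]]
ft_force: [0.7, 0.1, 0.9]
finger_gap: 0.02
grasp_force: 0.0
```

```bash
python3 sp.py
python3 - <<'E'
import numpy as np
from h import *
d=np.array([.795,-.606]);piv=np.array([.609,-.4875]);h=piv-.165*d;print(h)
c=cam('top');P=cloud(c);im=c['image'];X,Y,Z=P[...,0],P[...,1],P[...,2]
m=(Z>.21)&(Z<.3)&(Y>-.47)&(Y<-.33)&(X>.42)&(X<.56)&(im.max(-1)<80);q=P[m];print(len(q),q.mean(0) if len(q) else '')
plan([((*h,.33),52.7),((*h,.272-.018+.036),52.7)])
print(observe()['joints'])
E
```

```text
t 47.7 grasp [ 0.5949 -0.3365  0.3382] yaw 41.88 tilt [-0.001  0.001] F [0.7 0.1 0.9] gap 0.02 gf 0.0
305 [0.0596 0.0568] 84.3 vise x -0.0294 y -0.0031 0.1341
mov jaw front x -0.0604
[ 0.477825 -0.38751 ]
100 [ 0.48092482 -0.38437679  0.26132597]
shift [  4.03 -12.14   0.85] turn [ -0.   -0.1 -10.9]
shift [0. 0. 4.] turn [0. 0. 0.]
[ 0.94270147  0.53463848 -0.78472071  1.34491241  0.37268097  1.41275699
  0.90118033]
```

jog_arm([
  [[1, -3, 0], [0, 0, -4], 0],
  [[2, -6, 0], [0, 0, -8], 0],
  [[3, -9, 0], [0, 0, -10.9], 0],
  [[4, -12.1, 0.3], [0, 0, -10.9], 0],
  [[4, -12.1, 0.5], [0, 0, -10.9], 0],
  [[4, -12.1, 0.5], [0, 0, -10.9], 0],
  [[4, -12.1, 0.5], [0, 0, -10.9], 0],
  [[4, -12.1, 0.5], [0, 0, -10.9], 0],
])

```text
t: 48.8
tcp_pos: [0.4795, -0.3869, 0.4976]
tcp_rot: [[-0.799, 0.602, -0.0], [0.602, 0.799, 0.001], [0.001, 0.001, -1.0]]
ft_force: [0.5, 0.8, 0.8]
finger_gap: 0.002
grasp_force: 0.0
```

Run:
```python
from h import *
st()
plan([((.4778,-.3875,.290),52.7),((.4778,-.3875,.135),52.7)])
c=cam('side');cv2.imwrite('pics/s2.png',cv2.resize(c['image'][150:350,280:500],None,fx=3,fy=3)[...,::-1])
```

```text
t 48.8 grasp [ 0.4794 -0.3867  0.3336] yaw 53.0 tilt [-0.     0.001] F [0.5 0.8 0.8] gap 0.002 gf 0.0
shift [ 0.09 -0.15  4.36] turn [ 0.  -0.1  0.3]
shift [ 0.   0.  15.5] turn [0. 0. 0.]
```

View pics/s2.png

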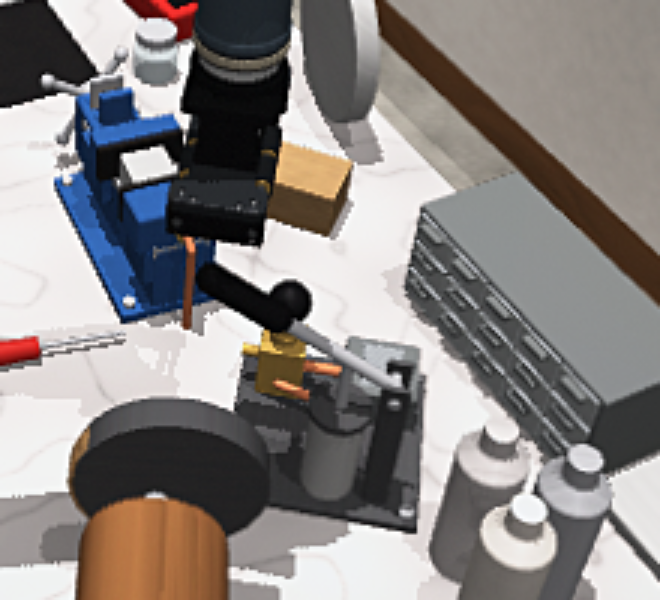

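The view shows the pump grip at (240,295), the knob at (290,300), and the spacers clamped at (145,165). The gripper is over the grip. First stroke down.

jog_arm([
  [[0.1, -0.1, 2], [0, 0, 0], 0],
  [[0.1, -0.1, 4], [0, 0, 0], 0],
  [[0.1, -0.1, 5], [0, 0, 0], 0],
  [[0.1, -0.1, 6], [0, 0, 0], 0],
  [[0.1, -0.1, 7], [0, 0, 0], 0],
  [[0.1, -0.1, 7], [0, 0, 0], 0],
  [[0.1, -0.1, 7], [0, 0, 0], 0],
  [[0.1, -0.1, 7], [0, 0, 0], 0],
])

```text
t: 49.85
tcp_pos: [0.4777, -0.3876, 0.429]
tcp_rot: [[-0.798, 0.603, 0.0], [0.603, 0.798, -0.001], [-0.001, -0.0, -1.0]]
ft_force: [-2.6, -0.4, 8.2]
finger_gap: 0.005
grasp_force: 3.4
```

jog_arm([
  [[0, 0, 2], [0, 0, 0], 0],
  [[0, 0, 4], [0, 0, 0], 0],
  [[0, 0, 6], [0, 0, 0], 0],
  [[0, 0, 8], [0, 0, 0], 0],
  [[0, 0, 10], [0, 0, 0], 0],
  [[0, 0, 11], [0, 0, 0], 0],
  [[0, 0, 12], [0, 0, 0], 0],
  [[0, 0, 12], [0, 0, 0], 0],
])

```text
t: 50.85
tcp_pos: [0.4777, -0.3874, 0.3087]
tcp_rot: [[-0.798, 0.603, -0.001], [0.603, 0.798, 0.0], [0.001, -0.0, -1.0]]
ft_force: [-3.3, 2.5, 12.2]
finger_gap: 0.005
grasp_force: 6.7
```

Run:
```python
from h import *
st()
```

```text
t 50.85 grasp [ 0.4776 -0.3874  0.1447] yaw 52.93 tilt [-0.001  0.   ] F [-3.3  2.5 12.2] gap 0.005 gf 6.681514587253332
```

jog_arm([
  [[0, 0, 0.4], [0, 0, 0], 0],
  [[0, 0, 0.7], [0, 0, 0], 0],
  [[0, 0, 1], [0, 0, 0], 0],
  [[0, 0, 1.1], [0, 0, 0], 0],
  [[0, 0, 1.2], [0, 0, 0], 0],
  [[0, 0, 1.3], [0, 0, 0], 0],
  [[0, 0, 1.3], [0, 0, 0], 0],
  [[0, 0, 1.3], [0, 0, 0], 0],
])

```text
t: 51.85
tcp_pos: [0.4788, -0.3878, 0.2994]
tcp_rot: [[-0.798, 0.603, 0.003], [0.603, 0.798, -0.004], [-0.005, -0.002, -1.0]]
ft_force: [-5.9, 2.5, 23.9]
finger_gap: 0.004
grasp_force: 12.6
```

Run:
```python
from h import *
st()
```

```text
t 51.85 grasp [ 0.4792 -0.3885  0.1354] yaw 52.91 tilt [ 0.003 -0.004] F [-5.9  2.5 23.9] gap 0.004 gf 12.597897425293922
```

jog_arm([
  [[0, 0, -4], [0, 0, 0], 0],
  [[0, 0, -9], [0, 0, 0], 0],
  [[0, 0, -14], [0, 0, 0], 0],
  [[0, 0, -18], [0, 0, 0], 0],
  [[0, 0, -18.5], [0, 0, 0], 0],
  [[0, 0, -18.5], [0, 0, 0], 0],
  [[0, 0, -18.5], [0, 0, 0], 0],
  [[0, 0, -18.5], [0, 0, 0], 0],
])

```text
t: 52.85
tcp_pos: [0.477, -0.3879, 0.4781]
tcp_rot: [[-0.798, 0.603, -0.003], [0.603, 0.798, 0.002], [0.004, 0.0, -1.0]]
ft_force: [1.0, -0.5, 0.0]
finger_gap: 0.004
grasp_force: 0.0
```

jog_arm([
  [[0, 0, 2], [0, 0, 0], 0],
  [[0, 0, 4.5], [0, 0, 0], 0],
  [[0, 0, 7], [0, 0, 0], 0],
  [[0, 0, 9.5], [0, 0, 0], 0],
  [[0, 0, 12], [0, 0, 0], 0],
  [[0, 0, 14.5], [0, 0, 0], 0],
  [[0, 0, 16.5], [0, 0, 0], 0],
  [[0, 0, 17.3], [0, 0, 0], 0],
])

```text
t: 53.85
tcp_pos: [0.4772, -0.3874, 0.3064]
tcp_rot: [[-0.798, 0.603, -0.001], [0.603, 0.798, 0.0], [0.001, -0.0, -1.0]]
ft_force: [-1.8, 0.5, 14.4]
finger_gap: 0.007
grasp_force: 6.9
```

jog_arm([
  [[0, 0, 0.4], [0, 0, 0], 0],
  [[0, 0, 0.8], [0, 0, 0], 0],
  [[0, 0, 1.1], [0, 0, 0], 0],
  [[0, 0, 1.2], [0, 0, 0], 0],
  [[0, 0, 1.2], [0, 0, 0], 0],
  [[0, 0, 1.2], [0, 0, 0], 0],
  [[0, 0, 1.2], [0, 0, 0], 0],
  [[0, 0, 1.2], [0, 0, 0], 0],
])

```text
t: 54.85
tcp_pos: [0.4782, -0.3877, 0.299]
tcp_rot: [[-0.798, 0.603, 0.002], [0.603, 0.798, -0.004], [-0.004, -0.002, -1.0]]
ft_force: [-7.4, 1.7, 28.3]
finger_gap: 0.008
grasp_force: 14.6
```

jog_arm([
  [[0, 0, -4], [0, 0, 0], 0],
  [[0, 0, -9], [0, 0, 0], 0],
  [[0, 0, -14], [0, 0, 0], 0],
  [[0, 0, -18], [0, 0, 0], 0],
  [[0, 0, -18.5], [0, 0, 0], 0],
  [[0, 0, -18.5], [0, 0, 0], 0],
  [[0, 0, -18.5], [0, 0, 0], 0],
  [[0, 0, -18.5], [0, 0, 0], 0],
])

```text
t: 55.85
tcp_pos: [0.477, -0.3879, 0.4779]
tcp_rot: [[-0.798, 0.603, -0.003], [0.603, 0.798, 0.002], [0.004, 0.0, -1.0]]
ft_force: [-0.2, 0.0, 0.1]
finger_gap: 0.006
grasp_force: 0.0
```

```bash
python3 sp.py
python3 - <<'E'
from h import *
c=cam('side');cv2.imwrite('pics/s3.png',cv2.resize(c['image'][150:350,280:500],None,fx=3,fy=3)[...,::-1])
E
```

```text
t 55.85 grasp [ 0.4765 -0.3875  0.3139] yaw 52.92 tilt [-0.003  0.002] F [-0.2  0.   0.1] gap 0.006 gf 0.0
301 [0.0596 0.0523] 85.1 vise x -0.0296 y -0.0014 0.134
mov jaw front x -0.0604
```

View pics/s3.png

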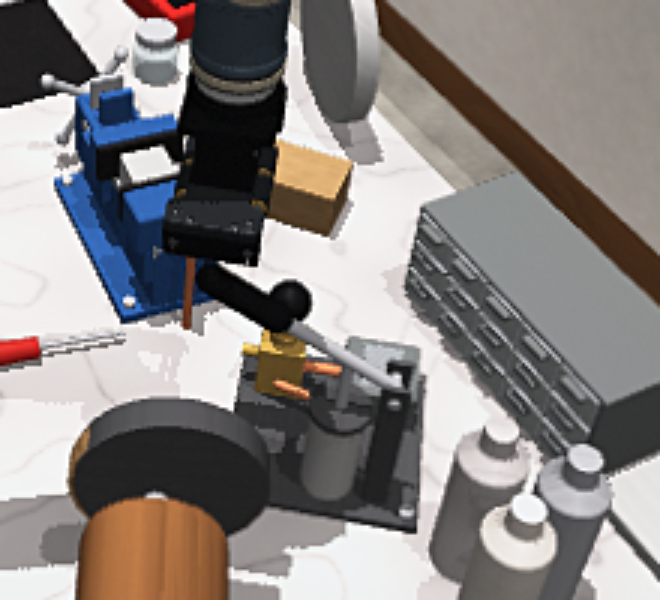

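The lever is back up at (240,295) after two strokes, with the spacers still clamped. Two more strokes, one as a spare.

jog_arm([
  [[0, 0, 2], [0, 0, 0], 0],
  [[0, 0, 4.5], [0, 0, 0], 0],
  [[0, 0, 7], [0, 0, 0], 0],
  [[0, 0, 9.5], [0, 0, 0], 0],
  [[0, 0, 12], [0, 0, 0], 0],
  [[0, 0, 14.5], [0, 0, 0], 0],
  [[0, 0, 16.5], [0, 0, 0], 0],
  [[0, 0, 17.3], [0, 0, 0], 0],
])

```text
t: 56.95
tcp_pos: [0.4772, -0.3874, 0.3065]
tcp_rot: [[-0.798, 0.603, -0.001], [0.603, 0.798, 0.0], [0.001, -0.0, -1.0]]
ft_force: [-2.2, 1.0, 13.6]
finger_gap: 0.002
grasp_force: 6.9
```

jog_arm([
  [[0, 0, 0.4], [0, 0, 0], 0],
  [[0, 0, 0.8], [0, 0, 0], 0],
  [[0, 0, 1.1], [0, 0, 0], 0],
  [[0, 0, 1.2], [0, 0, 0], 0],
  [[0, 0, 1.2], [0, 0, 0], 0],
  [[0, 0, 1.2], [0, 0, 0], 0],
  [[0, 0, 1.2], [0, 0, 0], 0],
  [[0, 0, 1.2], [0, 0, 0], 0],
])

```text
t: 57.95
tcp_pos: [0.4782, -0.3877, 0.299]
tcp_rot: [[-0.798, 0.603, 0.002], [0.603, 0.798, -0.004], [-0.004, -0.002, -1.0]]
ft_force: [-7.3, 2.0, 28.1]
finger_gap: 0.008
grasp_force: 14.2
```

jog_arm([
  [[0, 0, -4], [0, 0, 0], 0],
  [[0, 0, -9], [0, 0, 0], 0],
  [[0, 0, -14], [0, 0, 0], 0],
  [[0, 0, -18], [0, 0, 0], 0],
  [[0, 0, -18.5], [0, 0, 0], 0],
  [[0, 0, -18.5], [0, 0, 0], 0],
  [[0, 0, -18.5], [0, 0, 0], 0],
  [[0, 0, -18.5], [0, 0, 0], 0],
])

```text
t: 58.95
tcp_pos: [0.477, -0.3879, 0.4779]
tcp_rot: [[-0.798, 0.603, -0.003], [0.603, 0.798, 0.002], [0.004, 0.0, -1.0]]
ft_force: [-0.1, -0.8, 1.2]
finger_gap: 0.003
grasp_force: 0.0
```

jog_arm([
  [[0, 0, 2], [0, 0, 0], 0],
  [[0, 0, 4.5], [0, 0, 0], 0],
  [[0, 0, 7], [0, 0, 0], 0],
  [[0, 0, 9.5], [0, 0, 0], 0],
  [[0, 0, 12], [0, 0, 0], 0],
  [[0, 0, 14.5], [0, 0, 0], 0],
  [[0, 0, 16.5], [0, 0, 0], 0],
  [[0, 0, 17.3], [0, 0, 0], 0],
])

```text
t: 59.95
tcp_pos: [0.4772, -0.3874, 0.3064]
tcp_rot: [[-0.798, 0.603, -0.001], [0.603, 0.798, 0.0], [0.001, -0.0, -1.0]]
ft_force: [-4.7, 0.0, 13.6]
finger_gap: 0.008
grasp_force: 6.9
```

jog_arm([
  [[0, 0, 0.4], [0, 0, 0], 0],
  [[0, 0, 0.8], [0, 0, 0], 0],
  [[0, 0, 1.1], [0, 0, 0], 0],
  [[0, 0, 1.2], [0, 0, 0], 0],
  [[0, 0, 1.2], [0, 0, 0], 0],
  [[0, 0, 1.2], [0, 0, 0], 0],
  [[0, 0, 1.2], [0, 0, 0], 0],
  [[0, 0, 1.2], [0, 0, 0], 0],
])

```text
t: 60.95
tcp_pos: [0.4782, -0.3877, 0.299]
tcp_rot: [[-0.798, 0.603, 0.002], [0.603, 0.798, -0.004], [-0.004, -0.002, -1.0]]
ft_force: [-7.7, 1.4, 28.7]
finger_gap: 0.008
grasp_force: 14.6
```

jog_arm([
  [[0, 0, -4], [0, 0, 0], 0],
  [[0, 0, -9], [0, 0, 0], 0],
  [[0, 0, -14], [0, 0, 0], 0],
  [[0, 0, -19], [0, 0, 0], 0],
  [[0, 0, -24], [0, 0, 0], 0],
  [[0, 0, -24], [0, 0, 0], 0],
  [[0, 0, -24], [0, 0, 0], 0],
  [[0, 0, -24], [0, 0, 0], 0],
])

```text
t: 61.95
tcp_pos: [0.4769, -0.3881, 0.5322]
tcp_rot: [[-0.798, 0.603, -0.004], [0.603, 0.798, 0.003], [0.005, -0.0, -1.0]]
ft_force: [0.5, 0.2, -0.6]
finger_gap: 0.005
grasp_force: 0.0
```

```bash
python3 spoke.py | grep -v '|'; python3 -c "
from h import *
c=cam('top');save(c,'end.png')"
```

```text
t 61.95 grasp [ 0.4763 -0.3876  0.3682] yaw 52.91 tilt [-0.004  0.003] F [ 0.5  0.2 -0.6] gap 0.005 gf 0.0
299 [0.0626 0.0509] 83.8 vise x -0.0314 y -0.0018 0.1342
mov jaw front x -0.0603
x -0.2313 -0.2182 y 0.0364 z 0.1453
x -0.096 -0.0595 y -0.0007 z 0.147
x -0.1774 -0.1691 y -0.0004 z 0.1529
x -0.1485 -0.1365 y -0.0005 z 0.1515
```

View pics/end.png

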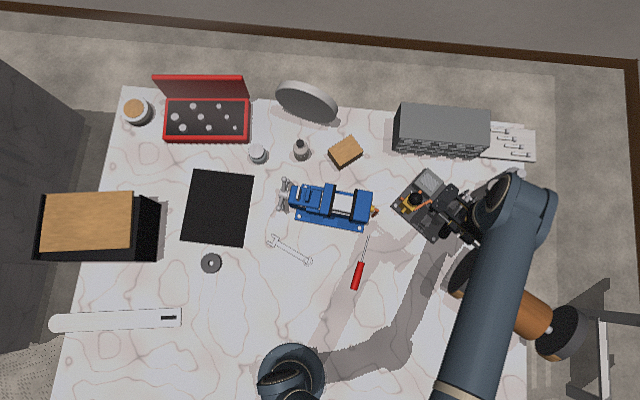

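The final picture shows the spacers clamped at (342,200), the bystanders where they started, and the arm clear above the pump at (450,200). Handing in.

```bash
python3 -c "
from workcell import *
print(sign_off())"
```

```text
the job is handed in; nothing more can be done
None
```

I handed the job in: both spacers are clamped in line with the seal squashed about 5 mm by camera measurement, the vent knob was turned to its stop, the pump got four full strokes, and nothing else on the bench was moved; no verdict came back.

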